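# Set up the bottle agitator with its carousel and the sample bottles

### The arm

A 6-joint arm with a two-finger parallel gripper is mounted at the origin on the work surface. World frame = base frame: x ahead of the robot, y to its left, z up, the work surface at z = 0. Lengths are in mm, angles in rad, forces in N, time in s.
With the tool pointing down it reaches from about 350 to 975 mm from the base axis. Payload 7.1 kg.
Tool frame: the origin (TCP) lies at the very end of the fingers, on their centre line; the grasp point (between the pads) lies 19 mm behind it; z points along the fingers, y is the line along which they close (so a half turn about z gives the same grasp; the last joint's range is limited). The gripper opens to 88 mm and grips with 3 to 60 N. Pads are 20 mm wide; open, the fingers measure 115 mm over their backs; the gripper's body (75 mm by 178 mm) begins 61 mm behind the grasp point.
Start: joints at [-1.292, 0.423, 1.63, -0, 1.089, -0.019], TCP at [183.404, -597.468, 222.675] pointing down, gripper open.
Joint ranges: [-3, 3], [-0.9, 2.11], [0.09, 2.58], [-1.31, 4.45], [0.11, 2.69], [-2.54, 2.54]. Speed limits (rad/s): [2.39, 2.39, 3.01, 3.14, 3.14, 3.14].

### API

Orientations are given as a rotation vector (axis times angle).
In Python, from workcell import ctrl gives the robot as it stands. The module is installed in compiled form; this text tells all that it offers.
- The arm moves only by the shell command python3 -m inch 'ROWS'. ROWS is JSON, a list of rows, each a list of 7 numbers: the shift along the tool's x, y, z scaled (see below), then the turn, a rotation vector about the tool's x, y, z scaled (see below), then the closure, from -1 (fully open) to 1 (shut). In form: [[tx, ty, tz, wx, wy, wz, hand], ...]. A call has 1 to 10 rows; each row is the pose to reach, as a shift and turn from the pose commanded when the call began, along the tool's axes at that moment; what a row does not reach only later rows make up. The controller multiplies each number of a shift by 0.15 m and each number of a turn by pi/4 rad. A row lasts 1/8 s, in which the tool goes at most 62.5 mm and 10.7 degrees, less where a joint would pass 70% of its speed; a pose out of reach is approached as far as the arm can. A call with a number of a shift or a turn outside -1 to 1 is refused whole. A call with a gripper value outside its range is refused whole. The fingers move at their own pace and stop on an object; the grip force is fixed at half the most. Time passes only in rows, so rows that repeat a pose let the fingers close. It gives the time, the measured TCP pose, the force, the opening and the grip force at its end, in the units of the state.
- ctrl.get_obs(): the state, without advancing time (a new reading comes with each control period).
- ctrl.get_image(name): name is "scene" or "side" or "wrist"; returns the picture (384x512x3 uint8, red, green, blue); there is no depth.
- ctrl.camera_params(name): a dict with "vfov" (degrees; the focal length in pixels is half the picture's height over the tangent of half this angle, whatever the lens; pixels are square), "cx", "cy" (the principal point, pixels), "eye" and "attitude" of the camera in the world; the wrist camera has in their place "tool_from_camera" (4x4, takes a point from camera to tool coordinates, whose origin is the TCP and whose axes are the flange's). Camera axes: x right, y up, looking along -z (the intrinsics and any distortion apply to the point x, -y, -z); pixel columns grow to the right and rows downward; lengths in mm; the calibration is good to about 2 mm. A picture is of the moment at which its call begins: read the wrist's pose just before it. camera_params takes no time and is no camera call.
- ctrl.close_job(): hands the job in; it is judged then, once.
The state is a dict: "t": time; "qpos": joint angles; "qvel": joint speeds; "joint_torque": joint torques, N m; "ee_pos": TCP position; "orientation": TCP orientation; "ft_force": force on the tool from outside, world axes, zero at the start; "moment": the same for the moment, N m; "width": finger opening in mm; "grasp_force": force on a finger pad.
Only numpy, scipy, OpenCV 4.12 (cv2) and the standard library are available. Lean on these libraries where they do the work, as an engineer would, in place of code of your own. Each camera call takes 0.05 s, during which the arm holds its last target. There are 200 camera calls.

### The job

Set up the bottle agitator: seat the four-pocket carousel on the drive shaft with its D-shaped bore matched to the shaft's flat, fully home, then lock it with the brass D-bore collar pushed down on top of it. Only then lift every blue-capped sample bottle out of the slanted carton and stand each upright in a pocket of its own, leaving the white-capped bottles and everything else on the bench where they are. Set the minutes dial to 5, and last of all, with everything loaded, throw the green run lever over.

Things in the scene. Friction and masses are not known exactly. Their poses are not given: they have to be found in the camera images.
- agitator: bottle agitator, fixed: cream housing on a black base, 330 x 190 mm, 70 mm high. Origin: on the bench below the drive shaft's axis, z up; the housing runs from x = -225 mm (control deck, nearest the robot: dial axis at x -165, y -48 mm, run lever pivot at x -165, y +45 mm) to x = +105 mm, y = +-95 mm
- shaft_seat (a point): centre of the steel flange (56 mm across) on which the carousel must rest, 80 mm above the bench. The shaft rises from here: 20 mm in diameter with one flat 6 mm from its axis (a D), full up to 76 mm above this point, then a 7 mm tapered lead-in. x: squarely out through the flat (red dot on the flange, same side); z up. The angle varies; the gear motor holds it (2 N m)
- carousel: carousel, 0.45 kg: white plate 196 mm across, 8 mm thick, four grey pockets (walls up to 26 mm) and an aluminium boss 36 mm square, up to 52 mm, its faces along +-x and +-y (grip here). A D bore goes right through: 22.4 mm, flat 7.2 mm from the axis (1.2 mm play round the shaft). Origin: on the bore axis at the underside; z up, x out through the bore's flat (red dot on the boss)
- pocket1 (a point): floor centre of carousel pocket 1, 61 mm from the carousel's axis at 45 degrees from its x axis, 8 mm above the carousel's underside; round pocket 62 mm inside, walls 18 mm high and 3 mm thick
- pocket2 (a point): floor centre of carousel pocket 2, 61 mm from the carousel's axis at 135 degrees from its x axis, 8 mm above the carousel's underside; round pocket 62 mm inside, walls 18 mm high and 3 mm thick
- pocket3 (a point): floor centre of carousel pocket 3, 61 mm from the carousel's axis at 225 degrees from its x axis, 8 mm above the carousel's underside; round pocket 62 mm inside, walls 18 mm high and 3 mm thick
- pocket4 (a point): floor centre of carousel pocket 4, 61 mm from the carousel's axis at 315 degrees from its x axis, 8 mm above the carousel's underside; round pocket 62 mm inside, walls 18 mm high and 3 mm thick
- collar: brass locking collar, 0.16 kg, lying on the bench: 44 mm in diameter, 24 mm tall, right through it a D bore as in the carousel. Origin: on the axis at its underside; z up, x squarely out through the bore's flat (red dot on top). Home: its underside on top of the carousel's boss, 52 mm above shaft_seat
- carton: carton on a slanted stand, fixed: its cells lean 25 degrees from vertical towards this body's -x (roughly at the robot). Origin: on the bench below its middle; z up, y along its long side. 139 x 242 mm (y), 104 mm tall, underside's middle 43 mm up. Two rows of three cells 64 x 76 mm (y); 3 mm dividers stand 96 mm above the floor (caps 16 mm higher), outer walls 100 mm. Bottles lean on the near side of their cells
- sample_a: brown bottle, 112 mm tall, 0.2 kg: body 56 mm in diameter up to 66 mm above its underside, shoulder up to 76 mm, then a straight blue cap 22 mm in diameter and 36 mm tall (the place to grip it). Origin: centre of its underside; z runs up its axis to the cap. A sample to be agitated; it starts in one cell of the carton, leaning with the carton. May be absent (then it reads None).
- sample_b: brown bottle, 112 mm tall, 0.2 kg: body 56 mm in diameter up to 66 mm above its underside, shoulder up to 76 mm, then a straight blue cap 22 mm in diameter and 36 mm tall (the place to grip it). Origin: centre of its underside; z runs up its axis to the cap. A sample to be agitated; it starts in one cell of the carton, leaning with the carton. May be absent (then it reads None).
- sample_c: brown bottle, 112 mm tall, 0.2 kg: body 56 mm in diameter up to 66 mm above its underside, shoulder up to 76 mm, then a straight blue cap 22 mm in diameter and 36 mm tall (the place to grip it). Origin: centre of its underside; z runs up its axis to the cap. A sample to be agitated; it starts in one cell of the carton, leaning with the carton. May be absent (then it reads None).
- sample_d: brown bottle, 112 mm tall, 0.2 kg: body 56 mm in diameter up to 66 mm above its underside, shoulder up to 76 mm, then a straight blue cap 22 mm in diameter and 36 mm tall (the place to grip it). Origin: centre of its underside; z runs up its axis to the cap. A sample to be agitated; it starts in one cell of the carton, leaning with the carton. May be absent (then it reads None).
- fixative_a: brown bottle, 112 mm tall, 0.2 kg: body 56 mm in diameter up to 66 mm above its underside, shoulder up to 76 mm, then a straight white cap 22 mm in diameter and 36 mm tall (the place to grip it). Origin: centre of its underside; z runs up its axis to the cap. Fixative, NOT a sample: stays in its carton cell.
- fixative_b: brown bottle, 112 mm tall, 0.2 kg: body 56 mm in diameter up to 66 mm above its underside, shoulder up to 76 mm, then a straight white cap 22 mm in diameter and 36 mm tall (the place to grip it). Origin: centre of its underside; z runs up its axis to the cap. Fixative, NOT a sample: stays in its carton cell.
- dial (a joint): minutes dial, rad: 0 at mark 0, grows clockwise from above, a click each 0.5236 rad (30 degrees): mark 5 is 2.618; stops at 0 and 10. Black grip sleeve (42 mm) with a scale skirt (72 mm): marks run anticlockwise from 0 (red), 5 and 10 long, the rest short; the mark at the fixed red arrow on the agitator's -x side is the value. The detent takes about 0.1 N m and pulls onto the nearest click
- dial_grip (a point): on the dial's vertical axis at mid-grip, 26 mm above the housing's top (96 mm above the bench); the grip sleeve, 42 mm in diameter, ends 18 mm higher
- run_lever (a joint): run lever, rad: 0 is off (leaning to the agitator's -y), 0.9 is run (leaning to its +y, end stop); it turns about a line along the agitator's x, stays where it is left and is light (about 1.3 N at its end)
- run_lever_tip (a point): centre of the green ball (26 mm in diameter) on the end of the run lever, 48 mm from the pivot, which is 92 mm above the bench
- pen: blue pen, 135 mm long, bystander; origin at its middle, underside
- petri_dish: shut petri dish, 93 mm in diameter, 16 mm high, bystander; origin at its underside
- beaker: small beaker, 68 mm in diameter, 90 mm high, bystander; origin at its underside
- slide_box: blue slide box, 85 x 100 x 32 mm, bystander; origin at its underside
- burner: blue gas burner, 72 mm in diameter, 150 mm high, bystander; origin at its underside

How it is judged:
By the outcome, as a careful person would: the job done as asked, in the order asked, and still so for the second after the job is handed in, with the robot touching nothing.
Of sample_a, sample_b, sample_c, sample_d only 2 to 4 are there at a start; the rules pass over those that are not, and their reading is None.
At some moment in a run one of carousel, collar may be knocked a few centimetres aside while the robot is not near it.
Once in a run the grip may slacken for a moment while it holds something.
It also fails if it takes over 210 s, if anything falls off the work surface, if the arm or the gripper's body presses on something with over 40 N, if the wrist force passes 120 N, or if a joint passes its speed limit or range.

## Working session

There is one attempt and no reset: what is moved stays moved. The work goes in short steps, Python scripts to look and compute and a shell command to move; the robot and the scene stay as the last step left them, time stands still between calls to the robot, and variables do not carry over. Pictures are saved under pics/ and viewed, at most 14 in all, crops included, and the job is handed in when it is done.

```bash
mkdir -p pics; ls
python3 - <<'E'
from workcell import ctrl
import cv2,numpy as np
for n in ["scene","side","wrist"]:
    im=ctrl.get_image(n); cv2.imwrite(f"pics/{n}0.png",im[:,:,::-1]); print(n,ctrl.camera_params(n))
a=cv2.imread("pics/scene0.png");b=cv2.imread("pics/side0.png")
print(ctrl.get_obs())
E
```

```text
pics
scene {'vfov': 52.059746387923035, 'cx': 264.9390034370146, 'cy': 188.89443302936357, 'eye': array([1334.72740858, -444.27012392,  763.9214311 ]), 'attitude': array([0.83912782, 0.48809832, 0.94891752])}
side {'vfov': 56.89139869589032, 'cx': 265.56146351913725, 'cy': 195.7374450862102, 'eye': array([122.99437901, 655.91560543, 786.92291582]), 'attitude': array([ 0.33582712, -1.0875394 , -2.37369505])}
wrist {'vfov': 63.371779870145524, 'cx': 258.9284001971115, 'cy': 189.8411582533507, 'tool_from_camera': array([[-8.14380920e-04,  9.68392719e-01,  2.49429104e-01,
         6.78231942e+01],
       [ 9.99999451e-01,  6.24328303e-04,  8.41062598e-04,
        -9.07243096e-01],
       [ 6.58753247e-04,  2.49429652e-01, -9.68392696e-01,
        -1.62876674e+02],
       [ 0.00000000e+00,  0.00000000e+00,  0.00000000e+00,
         1.00000000e+00]])}
{'t': 0.15, 'qpos': array([-1.29203332e+00,  4.23659931e-01,  1.63047297e+00, -3.72446237e-06,
        1.08859867e+00, -1.89951894e-02]), 'qvel': array([-0.00011892, -0.00412479, -0.00209216,  0.00235957, -0.00047847,
       -0.00127387]), 'joint_torque': array([-6.62958228e-04, -5.44983065e+01, -2.73919880e+01,  6.43799314e-02,
        2.04229611e-02, -5.88156399e-05]), 'ee_pos': array([ 183.27424804, -597.09370035,  222.09992152]), 'orientation': array([-3.10572341e+00, -4.65826798e-01,  2.36764362e-04]), 'ft_force': array([ 0.51691598, -0.61769121,  0.80280585]), 'moment': array([-0.06941543,  0.01850045, -0.00115569]), 'grasp_force': 0.0, 'width': 87.63275533906886}
```

View pics/scene0.png

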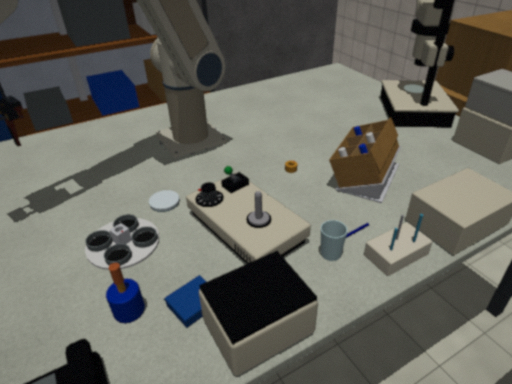

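View pics/side0.png

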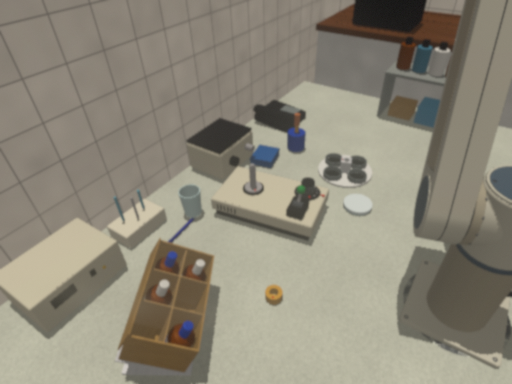

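```bash
cat > h.py <<'E'
import numpy as np,cv2
from scipy.spatial.transform import Rotation as R
from workcell import ctrl
def cam(n,obs=None):
    p=ctrl.camera_params(n); f=192/np.tan(np.radians(p["vfov"])/2)
    if n=="wrist":
        o=obs or ctrl.get_obs(); T=p["tool_from_camera"]; Rt=R.from_rotvec(o["orientation"]).as_matrix()
        return f,p["cx"],p["cy"],Rt@T[:3,:3],np.array(o["ee_pos"])+Rt@T[:3,3]
    return f,p["cx"],p["cy"],R.from_rotvec(p["attitude"]).as_matrix(),np.array(p["eye"])
def ray(c,u,v):
    f,cx,cy,A,e=c; d=A@np.array([(u-cx)/f,-(v-cy)/f,-1.]); return e,d/np.linalg.norm(d)
def onz(c,u,v,z):
    e,d=ray(c,u,v); return e+d*(z-e[2])/d[2]
def proj(c,P):
    f,cx,cy,A,e=c; q=A.T@(np.array(P)-e); return cx-f*q[0]/q[2],cy+f*q[1]/q[2]
def tri(c1,p1,c2,p2):
    e,d=ray(c1,*p1);g,k=ray(c2,*p2); s=np.linalg.lstsq(np.c_[d,-k],g-e,rcond=None)[0]
    a,b=e+s[0]*d,g+s[1]*k; return (a+b)/2,np.linalg.norm(a-b)
def shot(n,name=None):
    o=ctrl.get_obs(); c=cam(n,o); im=ctrl.get_image(n)
    if name: cv2.imwrite("pics/"+name,im[:,:,::-1])
    return im,c
def mask(im,lo,hi):
    return cv2.inRange(cv2.cvtColor(im,cv2.COLOR_RGB2HSV),np.array(lo),np.array(hi))
def blobs(m,amin=6):
    n,l,s,ct=cv2.connectedComponentsWithStats(m)
    return sorted([(int(s[i,4]),*[round(float(x),1) for x in ct[i]],*map(int,s[i,:4])) for i in range(1,n) if s[i,4]>=amin],reverse=True)
def go(x,y,z,yaw=None,pos=None):
    "shift and turn, scaled, for a tool-down target; yaw: angle of tool x in the world (deg)"
    o=ctrl.get_obs(); A=R.from_rotvec(o["orientation"]).as_matrix()
    t=A.T@(np.array([x,y,z])-o["ee_pos"])/150
    w=np.zeros(3)
    if yaw is not None:
        B=R.from_euler('z',yaw,degrees=True).as_matrix()@np.diag([1,-1,-1.])
        w=R.from_matrix(A.T@B).as_rotvec()/(np.pi/4)
    print("move",np.round(t,3),np.round(w,3))
def st():
    o=ctrl.get_obs(); A=R.from_rotvec(o["orientation"]).as_matrix()
    print("t",round(o["t"],2),"tcp",np.round(o["ee_pos"],1),"yaw",round(np.degrees(np.arctan2(A[1,0],A[0,0])),1),"tool z",np.round(A[:,2],3),"F",np.round(o["ft_force"],1),"w",round(o["width"],1),"g",round(o["grasp_force"],1))
E
python3 - <<'E'
from h import *
I={n:cv2.imread(f"pics/{n}0.png")[:,:,::-1].copy() for n in("scene","side")}
C={n:cam(n) for n in I}
for n in I:
    for k,lo,hi in [("blue",(110,120,50),(128,255,255)),("green",(50,100,40),(85,255,255)),("orange",(8,150,100),(25,255,255)),("red",(0,150,90),(6,255,255))]:
        print(n,k,blobs(mask(I[n],lo,hi))[:9])
s,d=C["scene"],C["side"]
for nm,p,q in [("collar",(291,166),(274,293)),("ball",(228.5,170),(301,189)),("shafttop",(258,193),(251,148)),("capA",(358,131),(187,328)),("capB",(363,149),(171,258)),("boss",(121,229),(346,159)),("flange",(258,219),(253,188))]:
    print(nm,tri(s,p,d,q))
E
```

```text
scene blue [(1529, 112.5, 91.9, 87, 70, 52, 45), (1088, 124.9, 301.3, 106, 279, 38, 44), (58, 362.8, 148.2, 359, 144, 9, 9), (51, 356.8, 229.5, 347, 224, 21, 13), (48, 357.5, 130.5, 354, 127, 8, 8)]
scene green [(42, 228.0, 169.8, 225, 167, 7, 7)]
scene orange [(622, 492.8, 22.5, 458, 11, 54, 25), (174, 385.7, 139.5, 379, 122, 15, 35), (82, 455.0, 94.1, 444, 87, 23, 14), (61, 113.7, 266.5, 109, 263, 10, 8), (59, 291.0, 164.2, 286, 161, 11, 7), (13, 374.2, 148.2, 372, 145, 6, 8), (8, 380.1, 158.4, 378, 157, 6, 3), (6, 391.2, 131.5, 390, 131, 4, 2)]
scene red []
side blue [(119, 185.8, 328.6, 180, 322, 13, 15), (82, 295.2, 132.8, 288, 128, 16, 9), (46, 171.6, 255.3, 168, 252, 8, 7)]
side green [(20, 300.8, 187.9, 298, 186, 6, 5)]
side orange [(83, 273.3, 293.3, 267, 287, 14, 12), (80, 176.5, 334.4, 173, 326, 9, 16), (20, 189.1, 272.6, 187, 269, 6, 7), (15, 175.6, 343.3, 171, 342, 11, 4)]
side red []
collar (array([396.94902617, 210.12436135,  13.74260206]), np.float64(3.0645176123034825))
ball (array([470.72185911, -59.33317872, 134.8124545 ]), np.float64(2.7093104370929137))
shafttop (array([667.68978336, -82.65971832, 191.89039365]), np.float64(18.718864241896846))
capA (array([467.0482483 , 434.29099257, 117.62040732]), np.float64(3.506775928105096))
capB (array([601.13126103, 331.96828647, 146.68322943]), np.float64(0.8190853932900727))
boss (array([ 457.58556508, -382.84685508,   52.13858757]), np.float64(5.848969905851106))
flange (array([637.20000351, -57.0515856 ,  70.0147383 ]), np.float64(1.4955571902652016))
```

```bash
python3 -m inch '[[0.36,-0.14,0,0,0,0,-1],[0.72,-0.275,0,0,0,0,-1],[0.72,-0.275,0,0,0,0,-1]]' && python3 -m inch '[[0.36,-0.14,0,0,0,0,-1],[0.72,-0.275,0,0,0,0,-1],[0.72,-0.275,0,0,0,0,-1]]' && python3 -m inch '[[0.36,-0.14,0,0,0,0,-1],[0.72,-0.275,0,0,0,0,-1],[0.72,-0.275,0,0,0,0,-1],[0.72,-0.275,0,0,0,0,-1],[0.72,-0.275,0,0,0,0,-1]]'
python3 - <<'E'
from h import *
st()
im,c=shot("wrist","w1.png")
for k,lo,hi in [("red",(0,120,80),(8,255,255)),("red2",(172,120,80),(180,255,255)),("dark",(0,0,0),(180,255,70))]: print(k,blobs(mask(im,lo,hi))[:6])
E
```

```text
t: 0.52
ee_pos: [276.8, -524.1, 222.4]
orientation: [-3.105, -0.472, -0.0]
ft_force: [0.4, -0.2, 0.5]
width: 87.9
grasp_force: 0.0
t: 0.9
ee_pos: [367.4, -454.0, 222.6]
orientation: [-3.106, -0.472, -0.0]
ft_force: [1.5, -0.6, 0.9]
width: 88.1
grasp_force: 0.0
t: 1.52
ee_pos: [455.4, -385.5, 222.6]
orientation: [-3.107, -0.463, 0.001]
ft_force: [-0.4, 0.8, -0.8]
width: 87.8
grasp_force: 0.0
t 1.52 tcp [ 455.4 -385.5  222.6] yaw 16.9 tool z [-0.001 -0.    -1.   ] F [-0.4  0.8 -0.8] w 87.8 g 0.0
red [(83, 14.0, 127.6, 10, 120, 10, 14), (12, 259.5, 161.5, 258, 160, 4, 4)]
red2 []
dark [(55909, 255.0, 315.0, 0, 217, 512, 167), (3881, 23.6, 75.4, 0, 28, 56, 91), (2379, 226.4, 204.6, 199, 177, 56, 56), (2270, 220.1, 133.9, 194, 107, 54, 57), (2232, 296.0, 128.3, 270, 102, 54, 55), (2145, 296.7, 199.7, 270, 172, 54, 54)]
```

View pics/w1.png

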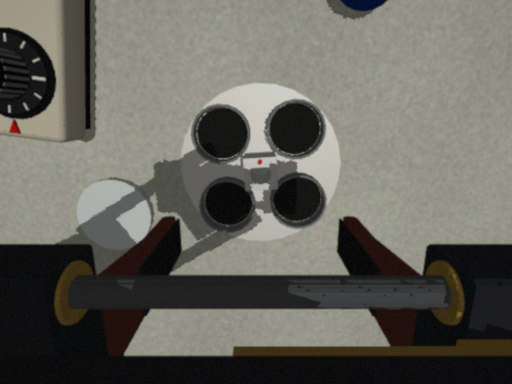

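```bash
python3 - <<'E'
from h import *
c=cam("wrist")
P=[onz(c,*p,26)[:2] for p in [(226.4,204.6),(220.1,133.9),(296,128.3),(296.7,199.7)]]
ctr=np.mean(P,0); print("centre",ctr,[ (round(np.hypot(*(p-ctr)),1),round(np.degrees(np.arctan2(*(p-ctr)[::-1])),1)) for p in P])
d=onz(c,259.5,161.5,52)[:2]-ctr; print("dot",np.hypot(*d),np.degrees(np.arctan2(d[1],d[0])))
E
for i in 1 2 3; do :; done
python3 -m inch '[[0.28,-0.29,0,0,0,0,-1],[0.56,-0.578,0,0,0,0,-1],[0.56,-0.578,0,0,0,0,-1]]' >/dev/null && python3 -m inch '[[0.28,-0.29,0,0,0,0,-1],[0.56,-0.578,0,0,0,0,-1],[0.56,-0.578,0,0,0,0,-1]]' >/dev/null && python3 -m inch '[[0.28,-0.29,0,0,0,0,-1],[0.56,-0.578,0,0,0,0,-1],[0.56,-0.578,0,0,0,0,-1],[0.56,-0.578,0,0,0,0,-1],[0.56,-0.578,0,0,0,0,-1]]' >/dev/null
python3 - <<'E'
from h import *
st()
im,c=shot("wrist","w2.png")
for k,lo,hi in [("red",(0,120,60),(8,255,255)),("green",(50,100,40),(85,255,255))]:
    b=blobs(mask(im,lo,hi))[:6]
    for q in b: print(k,q,onz(c,q[1],q[2],80))
E
```

```text
centre [ 457.35168786 -384.57855686] [(np.float64(60.6), np.float64(155.2)), (np.float64(59.8), np.float64(66.1)), (np.float64(61.2), np.float64(-25.3)), (np.float64(59.2), np.float64(-114.4))]
dot 11.524334627756248 18.63158804523818
t 2.95 tcp [620.7 -63.7 222.6] yaw 16.9 tool z [-0.001 -0.    -1.   ] F [-0.4 -0.8 -0.4] w 87.7 g 0.0
red (44, 256.2, 318.0, 252, 315, 10, 7) [ 465.20559546 -106.43729698   80.        ]
red (25, 240.8, 172.5, 238, 170, 6, 6) [621.73267212 -43.22252773  80.        ]
green (542, 208.7, 340.0, 196, 326, 26, 29) [420.98596638 -62.26798938  80.        ]
```

View pics/w2.png

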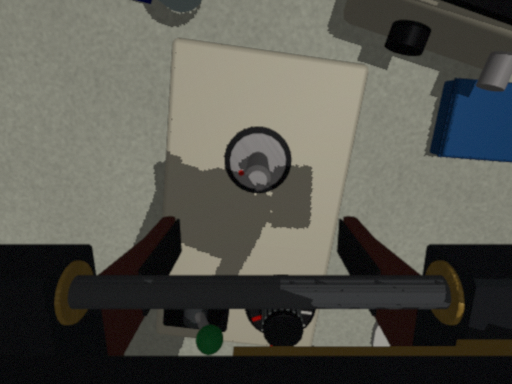

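Run:
```python
from h import *
im=cv2.imread("pics/w2.png"); c=cam("wrist")
g=cv2.cvtColor(im,cv2.COLOR_BGR2GRAY)
roi=g[115:205,210:310]
m=(roi<42).astype(np.uint8)*255
b=[q for q in blobs(m,30)]; print(b[:5])
# ring outer contour
cn=max(cv2.findContours(m,cv2.RETR_EXTERNAL,cv2.CHAIN_APPROX_NONE)[0],key=cv2.contourArea)
h=cv2.convexHull(cn); e=cv2.fitEllipse(h); print(e)
p=(e[0][0]+210,e[0][1]+115)
C=onz(c,*p,79); print("seat",C, "px/mm r", e[1])
for z in (79,80):
  C=onz(c,*p,z); d=onz(c,240.8,172.5,80)-C; print(np.hypot(*d[:2]),np.degrees(np.arctan2(d[1],d[0])))
print("shaft top proj", proj(c,[C[0],C[1],163]))
print(g[160:200:2,240:280:2])
cv2.imwrite("pics/w2c.png",cv2.resize(im[115:205,205:315],None,fx=7,fy=6.5,interpolation=cv2.INTER_CUBIC))
```

```text
[(868, 47.1, 44.3, 15, 13, 66, 65)]
((47.433135986328125, 45.00035858154297), (65.4306411743164, 65.82791900634766), 120.41536712646484)
seat [638.59907223 -55.30914004  79.        ] px/mm r (65.4306411743164, 65.82791900634766)
20.782017297138484 143.66309717166027
20.88133802435219 144.0017300254151
shaft top proj (np.float64(256.8453102407988), np.float64(177.79673919098846))
[[119  68  62  59  49  48  50  52  51  54  53  54  55  57 110 124 125 125
  123 124]
 [ 88  62  61  61  50  47  51  50  52  54  54  55  55  55 103 125 123 124
  124 121]
 [ 57  62  59  58  48  48  49  53  57  56  57  56  56  57  92 123 125 125
  125 120]
 [ 62  59  60  54  47  54  70  74  76  76  77  75  63  57  79 122 125 107
  106  69]
 [ 85  64  61  54  62  73  74  77  76  77  80  80  80  70  66 121 122  93
   63  59]
 [ 83  80  59  59  70  71  75  82  92  91  86  79  79  79  68 107 118  69
   60  61]
 [ 32  31  53  69  72  74 107 118 120 121 117 106  86  80  77  66  77  61
   62  58]
 [ 31  34  54  67  72 112 124 125 124 125 125 124 113  84  82  69  60  60
   61  59]
 [ 53  58  58  58  87 122 124 123 123 
[... 282 characters left out ...]
  60  56
   31   0]
 [ 12  32  53  60  61  59  63 104  90  61  78  87 103  73  50  54  38  16
    5   5]
 [ 10   4   8  34  52  59  58  55  62  58  61  59  57  57  51  25   5   2
   11  54]
 [ 47  11   9   7   9  24  33  38  57  60  61  53  43  31  22  18  16  32
   65  76]
 [ 76  67  54  19  11   6   7  14  37  40  36  28  19  13  32  59  64  75
   78  77]
 [ 78  77  77  71  63  53  31  39  36  27  18  28  40 101 134 139 105  77
   75  77]
 [ 77  76  77  77  77  76  75 122 114  74  74  75  75 103 149 150  97  76
   78  78]
 [ 78  76  78  78  76  75  75  79  78  76  77  77  77  75  80  99  80  77
   77  77]
 [ 76  76  76  78  78  77  77  77  78  76  78  77  76  78  77  76  76  77
   77  77]]
```

View pics/w2c.png

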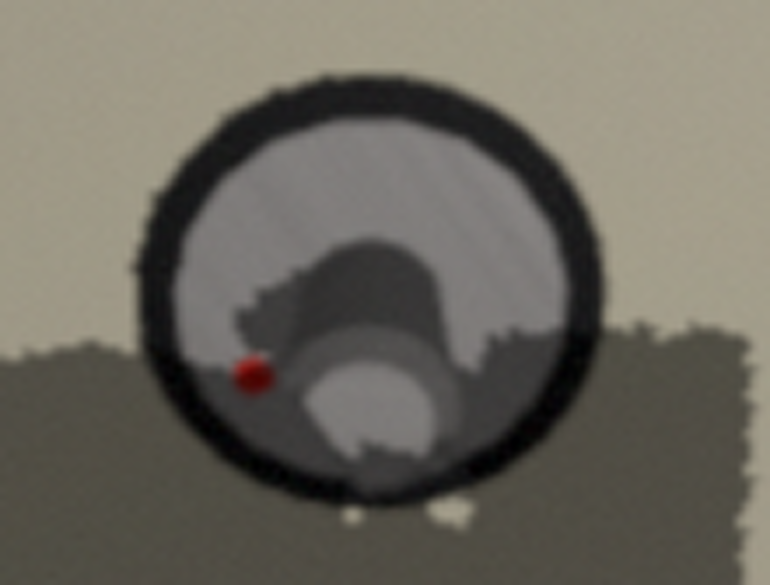

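Run:
```python
from h import *
c=cam("wrist")
for n,p,z in [("ring70",(257.4,160),70),("disc",(257.8,162),80),("top",(257.3,179),156)]: 
    C=onz(c,*p,z); d=onz(c,240.8,172.5,80)-C; print(n,C,np.hypot(*d[:2]),np.degrees(np.arctan2(d[1],d[0])))
# arrow, lever axis
print(onz(c,256.2,318,70), onz(c,208.7,340,135), onz(c,208.7,340,131.5))
go(457.4,-384.6,220,20.4)
```

```text
ring70 [637.21402179 -55.64364132  70.        ] 19.894387572575372 140.5219141639933
disc [636.94472214 -56.194601    80.        ] 20.045691192895482 138.81675608821666
top [636.49305367 -56.25740081 156.        ] 19.75012166873986 137.81679578061352
[ 458.11707193 -108.29832423   70.        ] [468.68298811 -58.58543519 135.        ] [465.65497394 -58.80583378 131.5       ]
move [-1.666  1.731  0.019] [ 0.     0.    -0.077]
```

```bash
python3 -m inch '[[-0.28,0.29,0,0,0,0,-1],[-0.555,0.577,0,0,0,0,-1],[-0.555,0.577,0,0,0,0,-1]]' >/dev/null && python3 -m inch '[[-0.28,0.29,0,0,0,0,-1],[-0.555,0.577,0,0,0,0,-1],[-0.555,0.577,0,0,0,0,-1]]' >/dev/null && python3 -m inch '[[-0.28,0.29,0,0,0,-0.077,-1],[-0.555,0.577,0,0,0,-0.077,-1],[-0.555,0.577,0,0,0,-0.077,-1],[-0.555,0.577,0,0,0,-0.077,-1]]' >/dev/null
python3 - <<'E'
from h import *
st()
im,c=shot("wrist","w3.png")
b=[q for q in blobs(mask(im,(0,0,0),(180,255,70)),800) if 1500<q[0]<3500]
P=[onz(c,q[3]+q[5]/2,q[4]+q[6]/2,26)[:2] for q in b]
ctr=np.mean(P,0); print("centre",ctr,[ (round(np.hypot(*(p-ctr)),1),round(np.degrees(np.arctan2(*(p-ctr)[::-1])),1)) for p in P])
for q in blobs(mask(im,(0,120,80),(8,255,255))): print(q,onz(c,q[1],q[2],52)[:2]-ctr)
go(ctr[0],ctr[1],29,20.4)
E
```

```text
t 4.25 tcp [ 459.3 -382.2  222.6] yaw 20.5 tool z [ 0.     0.001 -1.   ] F [-1.   0.7 -0.9] w 87.6 g 0.0
centre [ 456.50870695 -385.60543907] [(np.float64(59.7), np.float64(155.5)), (np.float64(59.4), np.float64(66.8)), (np.float64(60.1), np.float64(-25.7)), (np.float64(58.1), np.float64(-113.5))]
(84, 17.7, 117.3, 13, 110, 11, 13) [-29.31290774 261.99288973]
(9, 262.0, 166.0, 261, 165, 3, 3) [11.7390856   4.60676791]
move [-0.028  0.018  1.29 ] [-0.001 -0.     0.004]
```

```bash
python3 -m inch '[[-0.028,0.018,0.3,0,0,0,-1],[-0.028,0.018,0.6,0,0,0,-1],[-0.028,0.018,0.9,0,0,0,-1],[-0.028,0.018,0.9,0,0,0,-1],[-0.028,0.018,0.9,0,0,0,-1]]' >/dev/null
python3 - <<'E'
from h import *
st(); go(456.5,-385.6,29,20.6)
E
```

```text
t 4.92 tcp [ 457.3 -386.8   89.1] yaw 20.6 tool z [ 0.001 -0.001 -1.   ] F [-0.3 -0.   0.9] w 87.7 g 0.0
move [-0.002 -0.01   0.401] [ 0.002 -0.001  0.   ]
```

```bash
python3 -m inch '[[0,-0.008,0.2,0,0,0,-1],[0,-0.008,0.36,0,0,0,-1],[0,-0.008,0.4,0,0,0,-1],[0,-0.008,0.4,0,0,0,-1],[0,-0.008,0.4,0,0,0,1],[0,-0.008,0.4,0,0,0,1],[0,-0.008,0.4,0,0,0,1],[0,-0.008,0.4,0,0,0,1],[0,-0.008,0.4,0,0,0,1],[0,-0.008,0.4,0,0,0,1]]' && python3 -m inch '[[0,0,0,0,0,0,1],[0,0,-0.1,0,0,0,1],[0,0,-0.3,0,0,0,1],[0,0,-0.5,0,0,0,1],[0,0,-0.5,0,0,0,1],[0,0,-0.5,0,0,0,1]]'
python3 - <<'E'
from h import *
st()
im,c=shot("wrist","w4.png")
print(blobs(mask(im,(0,120,80),(8,255,255))))
E
```

```text
t: 6.18
ee_pos: [455.5, -386.1, 27.7]
orientation: [3.091, 0.56, 0.0]
ft_force: [-0.5, -0.2, -0.3]
width: 36.0
grasp_force: 30.0
t: 6.92
ee_pos: [454.8, -385.2, 101.9]
orientation: [-3.09, -0.56, 0.001]
ft_force: [0.0, 0.3, -5.7]
width: 35.8
grasp_force: 30.0
t 6.92 tcp [ 454.8 -385.2  101.9] yaw 20.5 tool z [-0.001  0.001 -1.   ] F [ 0.   0.3 -5.7] w 35.8 g 30.0
[(69, 259.1, 228.4, 255, 224, 9, 10)]
```

View pics/w4.png

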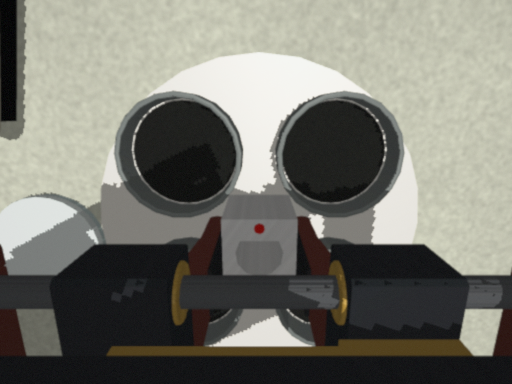

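Run:
```python
from h import *
o=ctrl.get_obs(); c=cam("wrist",o); A=R.from_rotvec(o["orientation"]).as_matrix()
im=cv2.imread("pics/w4.png"); g=cv2.cvtColor(im,cv2.COLOR_BGR2GRAY)
print(g[190:276,266], g[190:276,250]);print(g[250,225:297]);print(g[224,215:305])
T=lambda u,v,z: np.round(A.T@(onz(c,u,v,z)-o["ee_pos"]),1)
print(T(259.1,228.4,126.2),T(260,219,126.2),T(260,244,126.2),T(260,273,126.2))
# pockets rims at 74.2+26
hs=[(181,153),(339,153)]
for h in hs: print(T(*h,100.2))
```

```text
[130 129 128 126 118 105 100  99  99  98  99  99 100  98 101  98  99  98
  99  97  98  99  99  99  99 100  99 100 102 110 116 118 118 117 116 118
 119 119 119 118 121 121 120 118 119 116 116 116 114 116 113 105 100  97
  98 100  99  99  99  98  98  99  99 100  98  98  98  98 100  98  99  99
  99  98  98  99 100  99  98  98  97  99  98  98  89  62] [215 192 161 134 118 105 100  99  99  98  98  98  98 100  98  98  98 100
  98 100 101 100 100 100  99  98 101 101 101 110 118 119 120 120 120 120
 120 119 119 117 120 119 120 119 120 121 121 121 122 122 116 105  99  98
  98  99  99  99 100  99  99  98  99  99 100 100  97  99  98 100 100 100
  99  99 100  99  97  98  99  99  99  99  99 100  93  67]
[116 118 119 118 118 119 120 118 118 117 113 104  95  95  96  95  99  98
  95  95  96  97  97  98  99  99 100  99  99  99  98  97  98  99  99 101
 100 100  98  98  98  98  99  99  98  97  97  96  96  96  97  97  97  95
  94  95  96 106 112 115 117 115 117 117 116 117 117 114 117 117 116  85]
[ 32  32  34  32  36  59 100 122 123 123 122 121 122 119 119 119 118 119
 117 118 119 121 123 121 121 120 119 119 118 119 117 119 118 120 118 120
 120 119 119 116 107  90  78  63  60  71  78  88 108 118 117 116 118 120
 120 118 121 122 120 120 117 118 116 114 117 117 117 118 116 118 119 117
 119 119 119 117 118 118 117 116 116 114  88  51  35  33  35  33  32  32]
[ 13.5  -1.  -24.8] [ 18.2  -0.5 -24.8] [  5.5  -0.5 -24.8] [-10.   -0.5 -24.7]
[ 45.8 -42.3   1.3]
[45.7 41.3  1.1]
```

```bash
python3 -m inch '[[0,0,-0.35,0,0,0,1],[0,0,-0.75,0,0,-0.23,1],[0,0,-0.75,0,0,-0.45,1],[0,0,-0.75,0,0,-0.68,1],[0,0,-0.75,0,0,-0.9,1],[0,0,-0.75,0,0,-0.9,1]]'
python3 - <<'E'
from h import *
st(); go(636.9,-56,215,139.5)
E
```

```text
t: 7.72
ee_pos: [454.8, -385.2, 213.6]
orientation: [-2.705, -1.592, 0.001]
ft_force: [0.1, -0.2, -5.9]
width: 35.8
grasp_force: 30.0
t 7.72 tcp [ 454.8 -385.2  213.6] yaw 60.9 tool z [-0.002  0.002 -1.   ] F [ 0.1 -0.2 -5.9] w 35.8 g 30.0
move [ 2.508 -0.005 -0.008] [-0.002 -0.003 -1.746]
```

```bash
python3 -m inch '[[0.3,0,0,0,0,0,1],[0.6,0,0,0,0,0,1],[0.836,0,0,0,0,0,1]]' >/dev/null&& python3 -m inch '[[0.4,0,0,0,0,0,1],[0.836,0,0,0,0,0,1],[0.836,0,0,0,0,0,1]]' >/dev/null&& python3 -m inch '[[0.3,0,0,0,0,-0.22,1],[0.6,0,0,0,0,-0.45,1],[0.836,0,0,0,0,-0.67,1],[0.836,0,0,0,0,-0.9,1],[0.836,0,0,0,0,-0.9,1]]' && python3 -m inch '[[0,0,0,0,0,-0.22,1],[0,0,0,0,0,-0.45,1],[0,0,0,0,0,-0.67,1],[0,0,0,0,0,-0.84,1],[0,0,0,0,0,-0.84,1],[0,0,0,0,0,-0.84,1]]' >/dev/null
python3 - <<'E'
from h import *
st(); go(636.9,-56,197,139.5)
im,c=shot("wrist","w5.png"); print(blobs(mask(im,(0,120,80),(8,255,255))))
im,c=shot("scene","s5.png"); im2,c2=shot("side","d5.png")
a=cv2.resize(im[130:260,180:350],None,fx=3,fy=3); b=cv2.resize(im2[90:220,180:350],None,fx=3,fy=3)
cv2.imwrite("pics/c5.png",cv2.resize(np.hstack([a,b]),(800,306))[:,:,::-1])
E
```

```text
t: 9.1
ee_pos: [637.0, -57.2, 214.1]
orientation: [-1.991, -2.428, 0.002]
ft_force: [-0.3, -0.9, -6.1]
width: 35.9
grasp_force: 30.0
t 9.85 tcp [637.4 -57.4 215. ] yaw 139.0 tool z [-0.  0. -1.] F [-0.7 -0.3 -5.9] w 36.4 g 30.0
move [0.008 0.005 0.12 ] [-0.    -0.    -0.011]
[(94, 91.9, 76.1, 89, 69, 7, 15), (90, 46.6, 73.0, 40, 67, 15, 12), (70, 258.9, 228.0, 255, 224, 9, 9)]
```

View pics/c5.png

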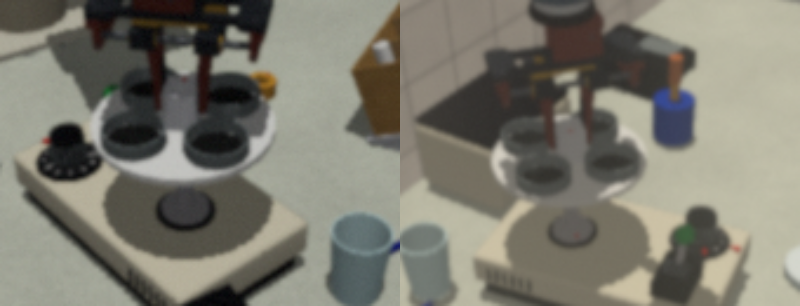

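```bash
python3 -m inch '[[0.008,0.005,0.06,0,0,-0.01,1],[0.008,0.005,0.13,0,0,-0.01,1],[0.008,0.005,0.13,0,0,-0.01,1]]' && python3 -m inch '[[0,0,0.02,0,0,0,1],[0,0,0.04,0,0,0,1],[0,0,0.06,0,0,0,1],[0,0,0.08,0,0,0,1],[0,0,0.08,0,0,0,1]]'
```

```text
t: 10.38
ee_pos: [636.6, -55.3, 194.5]
orientation: [-1.08, -2.948, 0.001]
ft_force: [0.2, 0.4, 0.5]
width: 28.3
grasp_force: 0.0
t: 11.0
ee_pos: [637.1, -55.4, 183.4]
orientation: [-1.08, -2.95, 0.0]
ft_force: [0.2, -0.1, -0.2]
width: 0.4
grasp_force: 0.0
```

```bash
python3 -m inch '[[0,0,-0.3,0,0,0,1],[0,0,-0.3,0,0,0,-1],[0,0,-0.3,0,0,0,-1],[0,0,-0.3,0,0,0,-1],[0,0,-0.3,0,0,0,-1]]'
python3 - <<'E'
from h import *
im0,c0=shot("wrist","w6.png"); im,c=shot("scene","s6.png"); im2,c2=shot("side","d6.png")
a=cv2.resize(im[140:310,130:350],(400,309)); b=cv2.resize(im2[110:280,180:400],(400,309)); d=cv2.resize(im0,(400,300))
k=np.zeros((300,400,3),np.uint8)
cv2.imwrite("pics/c6.png",np.vstack([np.hstack([a,b])[:295],np.hstack([d,k])])[:,:,::-1])
E
```

```text
t: 11.62
ee_pos: [636.7, -55.4, 227.7]
orientation: [-1.08, -2.949, 0.001]
ft_force: [0.6, -0.4, 0.0]
width: 37.0
grasp_force: 0.0
```

View pics/c6.png

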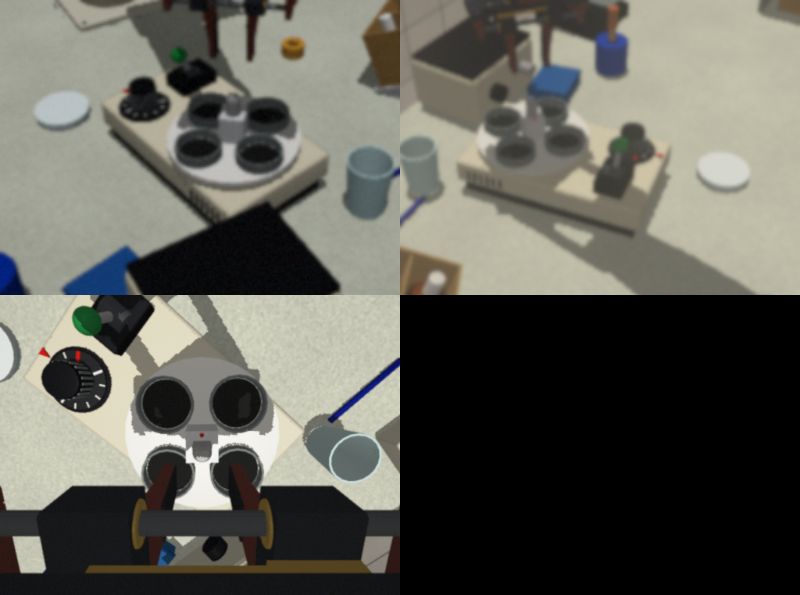

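Run:
```python
from h import *
o=ctrl.get_obs(); c=cam("wrist",o); im=cv2.imread("pics/w6.png")[:,:,::-1].copy()
print([b for b in blobs(mask(im,(0,120,60),(8,255,255)),3) if b[0]<60])
S=np.array([636.9,-56,0])
for a in (134.5,139.5,144.5): 
    u=np.array([np.cos(np.radians(a)),np.sin(np.radians(a)),0])
    print(a,[np.round(proj(c,S+12.6*u+[0,0,z]),1) for z in (132,142,152)])
bl=[q for q in blobs(mask(im,(0,0,0),(180,255,70)),800)]; print(bl[:6])
for k in (45,-45):
    u=np.array([np.cos(np.radians(139.5+k)),np.sin(np.radians(139.5+k)),0]); print(k,[np.round(proj(c,S+61*u+[0,0,z]),1) for z in (104,114)])
# plate outline in scene: plate edge heights
st()
```

```text
[(21, 258.0, 179.0, 256, 177, 5, 5)]
134.5 [array([259.1, 178.2]), array([259.1, 180.8]), array([259.1, 183.6])]
139.5 [array([257.8, 178.2]), array([257.7, 180.8]), array([257.7, 183.6])]
144.5 [array([256.5, 178.2]), array([256.4, 180.8]), array([256.3, 183.6])]
[(57988, 252.2, 309.5, 0, 200, 512, 184), (5140, 98.5, 107.8, 54, 66, 88, 84), (4126, 153.2, 31.9, 111, 0, 86, 77), (3529, 304.8, 138.5, 271, 104, 70, 71), (3100, 213.2, 138.7, 182, 108, 65, 63)]
45 [array([210.8, 138.8]), array([209.1, 139.9])]
-45 [array([305.2, 139.2]), array([306.8, 140.3])]
t 11.78 tcp [637.1 -55.4 228.2] yaw 139.8 tool z [-0.001  0.    -1.   ] F [-0.  -0.7  0.2] w 49.1 g 0.0
```

```bash
python3 -m inch '[[0.4,0.05,0,0,0,0,-1],[0.79,0.105,0,0,0,0,-1],[0.79,0.105,0,0,0,0,-1]]' >/dev/null&& python3 -m inch '[[0.4,0.05,0,0,0,0,-1],[0.79,0.105,0,0,0,0,-1],[0.79,0.105,0,0,0,0,-1]]' >/dev/null&& python3 -m inch '[[0.4,0.05,0.2,0,0,0,-1],[0.79,0.105,0.4,0,0,0,-1],[0.79,0.105,0.4,0,0,0,-1],[0.79,0.105,0.4,0,0,0,-1],[0.79,0.105,0.4,0,0,0,-1]]' >/dev/null
python3 - <<'E'
from h import *
st()
im,c=shot("wrist","w7.png")
m=mask(im,(8,100,60),(30,255,255)); m[230:]=0
print(blobs(m,50)[:3], blobs(mask(im,(0,150,60),(6,255,255)),3)[:5])
cn=max(cv2.findContours(m,cv2.RETR_EXTERNAL,cv2.CHAIN_APPROX_NONE)[0],key=cv2.contourArea)
x,y,w,h=cv2.boundingRect(cn); print(x,y,w,h)
cv2.imwrite("pics/w7c.png",cv2.resize(im[y-30:y+h+30,x-30:x+w+30],None,fx=4,fy=4,interpolation=cv2.INTER_CUBIC)[:,:,::-1])
E
```

```text
t 13.15 tcp [398.4 209.8 169.5] yaw 139.7 tool z [ 0.002  0.001 -1.   ] F [ 0.8 -0.1 -0.1] w 88.0 g 0.0
[(3502, 491.2, 183.8, 449, 107, 63, 123), (1277, 258.2, 175.2, 237, 153, 43, 45)] [(9, 265.7, 162.9, 264, 162, 4, 3)]
449 107 63 123
```

View pics/w7c.png

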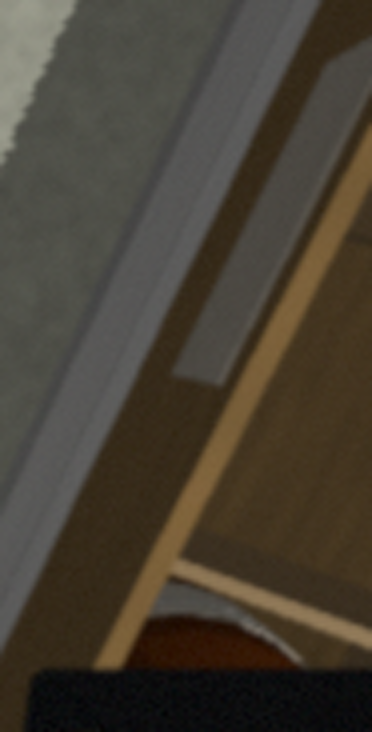

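Run:
```python
from h import *
im=cv2.imread("pics/w7.png")[:,:,::-1].copy(); c=cam("wrist")
for q in [(258.5,175),(258.5,176)]:
    C=onz(c,*q,24); d=onz(c,265.7,162.9,24)-C; print(C,np.hypot(*d[:2]),np.degrees(np.arctan2(d[1],d[0])))
C=onz(c,258.5,175.5,24); print([proj(c,C+[22,0,0]),proj(c,C-[22,0,0]),proj(c,C+[0,22,0]),proj(c,C-[0,22,0])])
cv2.imwrite("pics/w7d.png",cv2.resize(im[145:205,228:290],None,fx=8,fy=8,interpolation=cv2.INTER_CUBIC)[:,:,::-1])
go(C[0],C[1],7,139.7)
```

```text
[394.82731287 213.07684359  24.        ] 14.30694601054609 109.36196236390695
[395.61367947 212.40797098  24.        ] 15.207594718536598 111.32200237024466
[(np.float64(272.4058473106349), np.float64(191.51572127175686)), (np.float64(244.21570183878666), np.float64(159.0484071698601)), (np.float64(275.2558364368739), np.float64(161.5341046944449)), (np.float64(242.1156265208853), np.float64(189.15628302224698))]
move [2.900e-02 1.000e-03 1.083e+00] [ 0.002  0.001 -0.   ]
```

View pics/w7d.png

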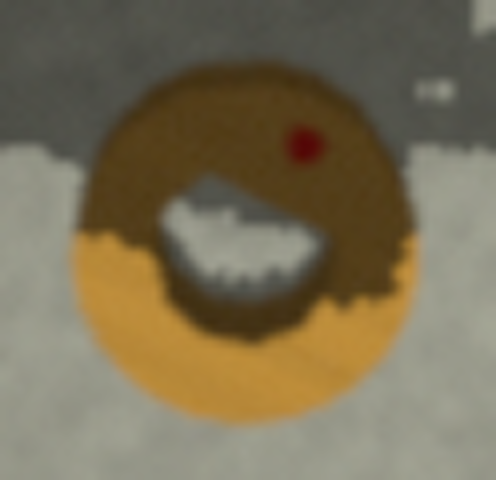

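```bash
python3 -m inch '[[0.022,0,0.2,0,0,0.2,-1],[0.022,0,0.5,0,0,0.43,-1],[0.022,0,0.8,0,0,0.633,-1],[0.022,0,0.8,0,0,0.633,-1],[0.022,0,0.8,0,0,0.633,-1]]' >/dev/null
python3 - <<'E'
from h import *
st(); go(396,212.1,5,111.2)
E
```

```text
t 13.82 tcp [395.1 212.4  49.9] yaw 111.4 tool z [ 0.001  0.001 -1.   ] F [-0.   0.1  0.6] w 87.9 g 0.0
move [-0.004  0.005  0.299] [ 0.002 -0.     0.005]
```

```bash
python3 -m inch '[[-0.004,0.004,0.15,0,0,0,-1],[-0.004,0.004,0.27,0,0,0,-1],[-0.004,0.004,0.3,0,0,0,-1],[-0.004,0.004,0.3,0,0,0,-1],[-0.004,0.004,0.3,0,0,0,1],[-0.004,0.004,0.3,0,0,0,1],[-0.004,0.004,0.3,0,0,0,1],[-0.004,0.004,0.3,0,0,0,1],[-0.004,0.004,0.3,0,0,0,1],[-0.004,0.004,0.3,0,0,0,1]]' && python3 -m inch '[[0,0,-0.3,0,0,0,1],[0,0,-0.6,0,0,0,1],[0,0,-0.9,0,0,0,1],[0,0,-0.9,0,0,0,1],[0,0,-0.9,0,0,0,1]]'
python3 - <<'E'
from h import *
o=ctrl.get_obs(); A=R.from_rotvec(o["orientation"]).as_matrix(); st()
im,c=shot("wrist","w8.png")
for b in blobs(mask(im,(0,150,50),(6,255,255)),3)[:5]: print(b, A.T@(onz(c,b[1],b[2],o["ee_pos"][2]+19.5)-o["ee_pos"]))
go(636.9,-56,225,139.5)
E
```

```text
t: 15.08
ee_pos: [394.7, 212.1, 3.7]
orientation: [1.773, 2.594, 0.0]
ft_force: [0.2, -0.2, 0.6]
width: 43.2
grasp_force: 30.0
t: 15.7
ee_pos: [393.9, 211.7, 138.0]
orientation: [-1.772, -2.593, 0.001]
ft_force: [-1.2, 1.3, -1.7]
width: 43.5
grasp_force: 30.0
t 15.7 tcp [393.9 211.7 138. ] yaw 111.3 tool z [-0.001 -0.    -1.   ] F [-1.2  1.3 -1.7] w 43.5 g 30.0
(64, 258.0, 223.9, 254, 220, 9, 9) [ 14.70531925  -0.45390427 -19.50093275]
move [-2.251  0.862 -0.585] [-0.003 -0.    -0.627]
```

```bash
python3 -m inch '[[-0.1,0.04,-0.3,0,0,0,1],[-0.4,0.16,-0.585,0,0,0,1],[-0.75,0.287,-0.585,0,0,0,1],[-0.75,0.287,-0.585,0,0,0,1]]' >/dev/null&& python3 -m inch '[[-0.4,0.16,0,0,0,0,1],[-0.75,0.287,0,0,0,0,1],[-0.75,0.287,0,0,0,0,1]]' >/dev/null&& python3 -m inch '[[-0.4,0.16,0,0,0,-0.2,1],[-0.75,0.287,0,0,0,-0.4,1],[-0.75,0.287,0,0,0,-0.627,1],[-0.75,0.287,0,0,0,-0.627,1],[-0.75,0.287,0,0,0,-0.627,1],[-0.75,0.287,0,0,0,-0.627,1]]' >/dev/null
python3 - <<'E'
from h import *
o=ctrl.get_obs(); A=R.from_rotvec(o["orientation"]).as_matrix(); st()
im,c=shot("wrist","w9.png")
for b in blobs(mask(im,(0,150,50),(6,255,255)),3)[:5]: print(b, A.T@(onz(c,b[1],b[2],o["ee_pos"][2]+19.5)-o["ee_pos"]))
go(636.9,-56,172,139.5)
E
```

```text
t 17.38 tcp [636.9 -54.5 226.2] yaw 139.5 tool z [-0.001  0.    -1.   ] F [ 0.4  0.  -2.1] w 43.5 g 30.0
(85, 97.5, 78.8, 95, 72, 6, 15) [ 81.82844888 -69.87096437 -19.41939258]
(72, 53.5, 75.0, 48, 69, 13, 12) [ 83.40635948 -88.79897491 -19.41118946]
(64, 258.2, 223.9, 254, 220, 9, 9) [ 14.55845475   0.11131694 -19.49040671]
(17, 256.8, 179.8, 255, 178, 5, 5) [ 36.67477548  -0.51876414 -19.47552231]
(12, 331.3, 262.9, 329, 259, 5, 8) [ -6.45829994  37.11178875 -19.51831747]
move [-0.005 -0.007  0.363] [-0. -0. -0.]
```

View pics/w9.png

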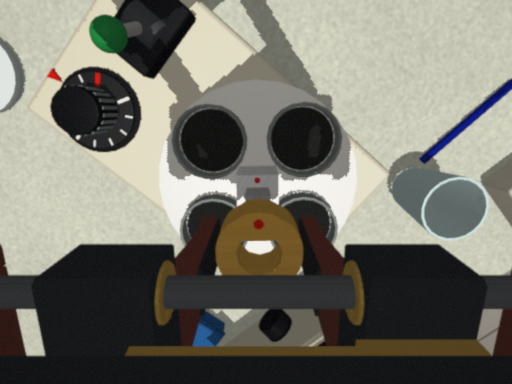

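```bash
python3 -m inch '[[-0.005,-0.006,0.15,0,0,0,1],[-0.005,-0.006,0.3,0,0,0,1],[-0.005,-0.006,0.36,0,0,0,1],[-0.005,-0.006,0.36,0,0,0,1]]' && python3 -m inch '[[0,0,0.02,0,0,0,1],[0,0,0.04,0,0,0,1],[0,0,0.06,0,0,0,1],[0,0,0.08,0,0,0,1],[0,0,0.08,0,0,0,1]]' && python3 -m inch '[[0,0,0.02,0,0,0,1],[0,0,0.04,0,0,0,1],[0,0,0.06,0,0,0,1],[0,0,0.06,0,0,0,1]]'
```

```text
t: 17.92
ee_pos: [637.2, -56.5, 172.2]
orientation: [-1.087, -2.947, 0.0]
ft_force: [0.3, 0.7, -1.0]
width: 43.6
grasp_force: 30.0
t: 18.55
ee_pos: [637.3, -56.7, 160.1]
orientation: [-1.087, -2.947, 0.0]
ft_force: [0.3, 0.5, -2.4]
width: 43.4
grasp_force: 30.0
t: 19.05
ee_pos: [637.3, -56.7, 151.1]
orientation: [-1.087, -2.947, 0.0]
ft_force: [-0.3, 0.5, -1.8]
width: 43.8
grasp_force: 30.0
```

```bash
python3 -m inch '[[0,0,0.02,0,0,0,1],[0,0,0.04,0,0,0,1],[0,0,0.06,0,0,0,1],[0,0,0.08,0,0,0,1],[0,0,0.08,0,0,0,1]]' && python3 -m inch '[[0,0,0.01,0,0,0,1],[0,0,0.02,0,0,0,1],[0,0,0.02,0,0,0,1]]' && python3 -m inch '[[0,0,0.005,0,0,0,1],[0,0,0.01,0,0,0,1],[0,0,0.01,0,0,0,1]]'
```

```text
t: 19.68
ee_pos: [637.4, -56.8, 139.1]
orientation: [-1.087, -2.947, 0.0]
ft_force: [0.2, 0.2, -1.6]
width: 43.3
grasp_force: 30.0
t: 20.05
ee_pos: [637.4, -56.7, 136.3]
orientation: [-1.087, -2.947, 0.0]
ft_force: [-1.3, 0.5, -1.9]
width: 43.3
grasp_force: 30.0
t: 20.42
ee_pos: [637.5, -56.7, 135.7]
orientation: [1.087, 2.947, 0.0]
ft_force: [-2.8, 1.3, 4.5]
width: 43.4
grasp_force: 30.0
```

```bash
python3 -m inch '[[0,0,0.005,0,0,0,1],[0,0,0.01,0,0,0,1],[0,0,0.01,0,0,0,1]]' && python3 -m inch '[[0,0,0,0,0,0,-1],[0,0,-0.005,0,0,0,-1],[0,0,-0.005,0,0,0,-1],[0,0,-0.005,0,0,0,-1],[0,0,-0.2,0,0,0,-1],[0,0,-0.5,0,0,0,-1],[0,0,-0.8,0,0,0,-1],[0,0,-0.8,0,0,0,-1],[0,0,-0.8,0,0,0,-1]]'
python3 - <<'E'
from h import *
st()
im,c=shot("wrist","w10.png")
for b in blobs(mask(im,(0,150,50),(6,255,255)),3)[:5]: print(b)
m=mask(im,(8,100,60),(30,255,255));m[230:]=0; print("brass",blobs(m,50)[:3])
u=np.array([np.cos(np.radians(139.5)),np.sin(np.radians(139.5)),0]);S=np.array([636.9,-56,0])
print("exp",proj(c,S+14.6*u+[0,0,156]),proj(c,S+14.6*u+[0,0,160]))
# carton caps by scene/side
I={n:shot(n) for n in("scene","side")}
for n in I: print(n,[b for b in blobs(mask(I[n][0],(108,110,40),(130,255,255)),20)])
E
```

```text
t: 20.8
ee_pos: [637.6, -56.7, 135.6]
orientation: [1.087, 2.947, 0.0]
ft_force: [-6.5, 1.2, 15.5]
width: 43.4
grasp_force: 30.0
t: 21.92
ee_pos: [637.0, -56.7, 252.8]
orientation: [-1.087, -2.947, 0.0]
ft_force: [-0.4, -1.4, -0.3]
width: 87.8
grasp_force: 0.0
t 21.93 tcp [637.  -56.7 252.8] yaw 139.5 tool z [-0.001  0.    -1.   ] F [-0.4 -1.4 -0.3] w 87.8 g 0.0
(74, 111.6, 79.8, 109, 73, 6, 14)
(59, 71.0, 76.1, 66, 71, 12, 10)
(17, 259.0, 175.4, 257, 173, 5, 5)
brass [(1760, 259.4, 191.4, 234, 164, 52, 54)]
exp (np.float64(258.84705390709195), np.float64(174.81115498890213)) (np.float64(258.84630138718455), np.float64(175.77291670759922))
scene [(1666, 112.5, 91.7, 87, 70, 52, 45), (1147, 125.6, 301.3, 106, 279, 39, 44), (244, 194.0, 297.5, 180, 276, 26, 51), (141, 3.6, 129.9, 0, 114, 12, 27), (107, 175.8, 298.9, 165, 289, 22, 20), (59, 362.9, 148.2, 359, 144, 9, 9), (58, 356.4, 229.7, 346, 224, 22, 13), (50, 357.5, 130.3, 354, 126, 8, 9), (32, 191.2, 306.0, 188, 298, 7, 17), (22, 171.0, 307.0, 167, 303, 8, 9)]
side [(130, 185.9, 328.6, 180, 322, 13, 15), (90, 295.1, 132.8, 288, 128, 16, 10), (64, 171.0, 256.2, 167, 252, 10, 12)]
```

```bash
python3 -m inch '[[0.4,0.2,0,0,0,0,-1],[0.75,0.37,0,0,0,0,-1],[0.857,0.416,0,0,0,0,-1]]' >/dev/null&& python3 -m inch '[[0.4,0.2,0,0,0,0,-1],[0.75,0.37,0,0,0,0,-1],[0.857,0.416,0,0,0,0,-1]]' >/dev/null&& python3 -m inch '[[0.4,0.2,0,0,0,0.22,-1],[0.75,0.37,-0.1,0,0,0.44,-1],[0.857,0.416,-0.1,0,0,0.67,-1],[0.857,0.416,-0.1,0,0,0.767,-1]]' >/dev/null&& python3 -m inch '[[0,0,0,0,0,0.22,-1],[0,0,0,0,0,0.45,-1],[0,0,0,0,0,0.68,-1],[0,0,0,0,0,0.9,-1],[0,0,0,0,0,0.9,-1]]' >/dev/null&& python3 -m inch '[[0,0,0,0,0,0.22,-1],[0,0,0,0,0,0.45,-1],[0,0,0,0,0,0.63,-1],[0,0,0,0,0,0.63,-1],[0,0,0,0,0,0.63,-1]]' >/dev/null
python3 - <<'E'
from h import *
st()
im,c=shot("wrist","w11.png")
for b in blobs(mask(im,(108,110,40),(130,255,255)),20): print(b)
E
```

```text
t 24.57 tcp [466.  335.8 268.3] yaw 36.4 tool z [-0. -0. -1.] F [-0.4 -0.5 -0.4] w 88.4 g 0.0
(901, 357.5, 62.3, 341, 44, 34, 37)
(714, 178.9, 118.1, 165, 101, 29, 35)
(591, 485.8, 41.5, 459, 19, 53, 48)
```

View pics/w11.png

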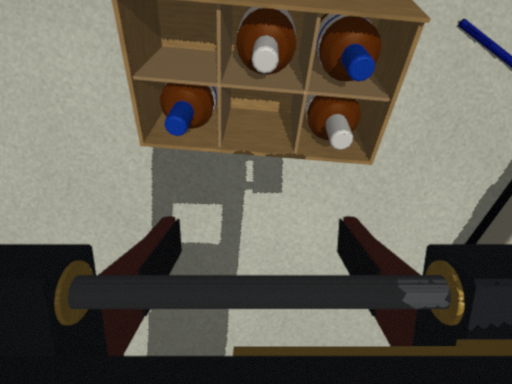

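```bash
cat > cart.py <<'E'
from h import *
def frame(O,yaw):
    s,k=np.sin(np.radians(25)),np.cos(np.radians(25)); Z=R.from_euler('z',yaw,degrees=True).as_matrix()
    return Z@np.array([[k,0,-s],[0,1,0],[s,0,k]]), O+np.array([0,0,43.])   # columns u,y,w ; origin
E
python3 - <<'E'
from cart import *
im=cv2.imread("pics/w11.png"); c=cam("wrist")
nl,nr=onz(c,140,147,108),onz(c,374,162,108); fr=onz(c,427,18,166.7)
d=nl-nr; yaw=np.degrees(np.arctan2(d[1],d[0]))-90
print("near edge",nl,nr,np.hypot(*d[:2]),"yaw",yaw,"near-far",np.hypot(*(fr-nr)[:2]))
Z=R.from_euler('z',yaw,degrees=True).as_matrix()
O=(nl+nr)/2-Z@[-107,0,0]; O[2]=0; print("O",O, "far right exp",O+Z@[19,-121,0],fr)
F,o=frame(O,yaw)
for nm,q,uc,sd,sc in [("A",(178.9,118.1),-37.5,(185.9,328.6),(357.5,130.3)),("B",(357.5,62.3),29.5,(171,256.2),(362.9,148.2))]:
    e,dd=ray(c,*q); a=F.T@(e-o); b=F.T@dd; t=(uc-a[0])/b[0]; print(nm,"plane",a+t*b, F@(a+t*b)+o)
    for n,p in (("side",sd),("scene",sc)):
        P,r=tri(c,q,cam(n),p); print("  ",n,P,r,F.T@(P-o))
for corner in [(-69.5,-121,104),(-69.5,121,104),(69.5,-121,104)]:
    P=F@np.array(corner)+o; print([np.round(proj(cam(n),P)) for n in("scene","side")])
E
```

```text
near edge [417.11351317 454.29484992 108.        ] [548.78627167 248.41495566 108.        ] 244.38544595399273 yaw 32.601397025654165 near-far 121.62287976412732
O [573.09089325 409.00557468   0.        ] far right exp [654.29098965 317.30745941   0.        ] [651.63831878 313.32705999 166.7       ]
A plane [-37.5         80.25532869  96.7609927 ] [466.76858386 436.27138685 114.84705635]
   side [467.02673078 435.48428257 117.57526485] 0.6839573570034054 [-36.5342632   79.45315383  99.32090725]
   scene [467.18080761 434.78605661 120.15369013] 1.3796632098010084 [-35.66788577  78.78192561 101.76188634]
B plane [ 29.5        -78.5896438  105.74485175] [600.30947248 333.12531551 151.3046213 ]
   side [598.49165382 333.06817254 155.6346163 ] 1.8698277926664517 [ 29.91411005 -77.65835835 110.32936993]
   scene [600.70094907 332.53846715 149.08757948] 0.6792568258184633 [ 28.57536926 -79.29495208 103.72977915]
[array([329., 160.]), array([213., 255.])]
[array([352., 126.]), array([199., 351.])]
[array([373., 152.]), array([157., 239.])]
```

```bash
cat >> cart.py <<'E'
F,o=frame(np.array([573.1,409.,0]),32.6)
BT={"A":(-37,79.5),"B":(29.5,-78.7)}
def gop(P,B):
    s=ctrl.get_obs(); A=R.from_rotvec(s["orientation"]).as_matrix()
    print("move",np.round(A.T@(P-s["ee_pos"])/150,3),np.round(R.from_matrix(A.T@B).as_rotvec()/(np.pi/4),3))
def cell(k,w): return F@np.array([*BT[k],w])+o, np.c_[F[:,0],-F[:,1],-F[:,2]]
E
python3 - <<'E'
from cart import *
st(); print(cell("A",190)[0]); gop(*cell("A",190))
E
```

```text
t 24.62 tcp [465.9 335.9 268.3] yaw 36.3 tool z [-0. -0. -1.] F [-1.  -0.3 -0.3] w 88.3 g 0.0
[434.37064354 414.64622492 199.56160385]
move [ 0.142 -0.548  0.458] [-0.018  0.556  0.081]
```

```bash
python3 -m inch '[[0.04,-0.2,0,-0.005,0.2,0.03,-1],[0.1,-0.4,0.1,-0.01,0.4,0.06,0.1],[0.142,-0.548,0.3,-0.018,0.556,0.081,0.14],[0.142,-0.548,0.458,-0.018,0.556,0.081,0.14],[0.142,-0.548,0.458,-0.018,0.556,0.081,0.14],[0.142,-0.548,0.458,-0.018,0.556,0.081,0.14],[0.142,-0.548,0.458,-0.018,0.556,0.081,0.14]]'
python3 - <<'E'
from cart import *
s=ctrl.get_obs(); A=R.from_rotvec(s["orientation"]).as_matrix(); st(); gop(*cell("A",100))
im,c=shot("wrist","w12.png")
for b in blobs(mask(im,(108,110,40),(130,255,255)),20): print(b)
print(proj(c,cell("A",98)[0]),proj(c,cell("A",116)[0]))
E
```

```text
t: 25.5
ee_pos: [435.5, 415.5, 201.1]
orientation: [-2.835, -0.824, -0.632]
ft_force: [-0.7, 0.1, 0.0]
width: 37.4
grasp_force: 0.0
t 25.5 tcp [435.5 415.5 201.1] yaw 32.4 tool z [ 0.359  0.228 -0.905] F [-0.7  0.1  0. ] w 37.4 g 0.0
move [-0.015 -0.     0.606] [ 0.001 -0.003 -0.004]
(1299, 462.3, 116.0, 436, 102, 53, 30)
(732, 260.2, 196.1, 247, 179, 27, 35)
(np.float64(260.08911909540126), np.float64(195.3165492473091)) (np.float64(260.190355499937), np.float64(201.27832452617977))
```

```bash
python3 -m inch '[[-0.008,0,0.2,0,0,0,0.14],[-0.015,0,0.4,0,0,0,0.14],[-0.015,0,0.55,0,0,0,0.14],[-0.015,0,0.6,0,0,0,0.14],[-0.015,0,0.6,0,0,0,0.14],[-0.015,0,0.6,0,0,0,1],[-0.015,0,0.6,0,0,0,1],[-0.015,0,0.6,0,0,0,1],[-0.015,0,0.6,0,0,0,1]]' && python3 -m inch '[[0,0,-0.1,0,0,0,1],[0,0,-0.3,0,0,0,1],[0,0,-0.6,0,0,0,1],[0,0,-0.9,0,0,0,1],[0,0,-0.9,0,0,0,1],[0,0,-0.9,0,0,0,1]]'
python3 - <<'E'
from cart import *
st(); im,c=shot("wrist","w13.png")
for b in blobs(mask(im,(108,110,40),(130,255,255)),20): print(b)
go(632.1,4.8,260,32.5)
E
```

```text
t: 26.68
ee_pos: [465.1, 434.5, 118.2]
orientation: [-2.836, -0.825, -0.631]
ft_force: [-1.8, -3.3, 6.0]
width: 21.3
grasp_force: 30.0
t: 27.42
ee_pos: [416.1, 403.3, 239.0]
orientation: [-2.837, -0.825, -0.628]
ft_force: [0.5, -0.7, -2.5]
width: 21.1
grasp_force: 30.0
t 27.43 tcp [416.1 403.3 239. ] yaw 32.4 tool z [ 0.356  0.226 -0.906] F [ 0.5 -0.7 -2.5] w 21.1 g 30.0
(1867, 259.0, 234.1, 238, 205, 42, 57)
(876, 433.1, 109.6, 412, 97, 42, 26)
(194, 498.9, 107.7, 485, 100, 27, 18)
move [-0.129  3.014 -0.219] [ 0.001 -0.553 -0.001]
```

```bash
python3 -m inch '[[0,0,-0.1,0,-0.2,0,1],[0,0,-0.15,0,-0.4,0,1],[0,0,-0.15,0,-0.553,0,1],[0,0,-0.15,0,-0.553,0,1],[0,0,-0.15,0,-0.553,0,1]]'
python3 - <<'E'
from cart import *
st(); go(632.1,4.8,265,None)
E
```

```text
t: 28.1
ee_pos: [408.0, 397.9, 258.0]
orientation: [3.016, 0.877, 0.002]
ft_force: [-0.1, -0.6, -2.6]
width: 21.3
grasp_force: 30.0
t 28.1 tcp [408.  397.9 258. ] yaw 32.4 tool z [ 0.001  0.    -1.   ] F [-0.1 -0.6 -2.6] w 21.3 g 30.0
move [-0.144  3.013 -0.044] [0. 0. 0.]
```

```bash
python3 -m inch '[[-0.01,0.2,0,0,0,0,1],[-0.02,0.5,0,0,0,0,1],[-0.036,0.753,-0.04,0,0,0,1],[-0.036,0.753,-0.044,0,0,0,1]]' >/dev/null&& python3 -m inch '[[-0.02,0.4,0,0,0,0,1],[-0.036,0.753,0,0,0,0,1],[-0.036,0.753,0,0,0,0,1]]' >/dev/null&& python3 -m inch '[[-0.02,0.4,0,0,0,0,1],[-0.036,0.753,0,0,0,0,1],[-0.036,0.753,0,0,0,0,1]]' && python3 -m inch '[[-0.02,0.3,0,0,0,0,1],[-0.036,0.6,0,0,0,0,1],[-0.036,0.753,0,0,0,0,1],[-0.036,0.753,0,0,0,0,1],[-0.036,0.753,0,0,0,0,1]]' >/dev/null
python3 - <<'E'
from cart import *
st(); go(632.1,4.8,220,None)
im,c=shot("wrist","w14.png")
for b in blobs(mask(im,(0,150,50),(6,255,255)),3)[:5]: print("red",b)
for b in blobs(mask(im,(108,110,40),(130,255,255)),20): print("blue",b)
m=mask(im,(8,100,60),(30,255,255)); print("brass",blobs(m,50)[:5])
for b in [q for q in blobs(mask(im,(0,0,0),(180,255,70)),600)]: print("dark",b)
S=np.array([636.9,-56,0])
for k in range(1,5):
    u=np.radians(139.5+45+90*(k-1)); P=S+61*np.array([np.cos(u),np.sin(u),0]); print(k,P,np.round(proj(c,P+[0,0,106])))
E
```

```text
t: 29.35
ee_pos: [577.2, 102.9, 266.1]
orientation: [-3.017, -0.873, -0.005]
ft_force: [-0.6, 0.1, -2.5]
width: 21.4
grasp_force: 30.0
t 29.98 tcp [631.9   7.4 266.2] yaw 32.5 tool z [ 0.001  0.002 -1.   ] F [ 0.1 -0.5 -1.1] w 21.2 g 30.0
move [-0.009  0.015  0.308] [0. 0. 0.]
red (45, 264.5, 323.9, 260, 322, 10, 5)
red (13, 305.6, 223.4, 304, 222, 4, 4)
blue (1880, 259.1, 233.2, 238, 204, 42, 57)
blue (474, 223.1, 15.7, 190, 0, 62, 35)
blue (23, 508.3, 272.2, 505, 269, 7, 6)
blue (21, 254.8, 165.5, 246, 165, 19, 3)
brass [(5234, 22.7, 60.3, 0, 0, 62, 122), (3906, 275.8, 348.7, 72, 340, 365, 16), (1717, 319.9, 214.6, 293, 190, 55, 51), (467, 308.5, 292.8, 301, 261, 13, 64), (462, 209.3, 292.7, 205, 261, 13, 64)]
dark (56615, 252.4, 306.5, 0, 170, 512, 214)
dark (3371, 492.4, 79.8, 455, 16, 57, 117)
dark (2547, 341.1, 151.7, 312, 123, 60, 59)
dark (868, 460.7, 194.8, 440, 168, 51, 59)
dark (851, 454.0, 131.1, 434, 116, 41, 32)
dark (617, 265.5, 159.6, 233, 150, 61, 33)
1 [576.08804264 -60.78600484   0.        ] [285. 249.]
2 [ 641.68600484 -116.81195736    0.        ] [360. 228.]
3 [697.71195736 -51.21399516   0.        ] [342. 154.]
4 [632.11399516   4.81195736   0.        ] [262. 177.]
```

View pics/w14.png

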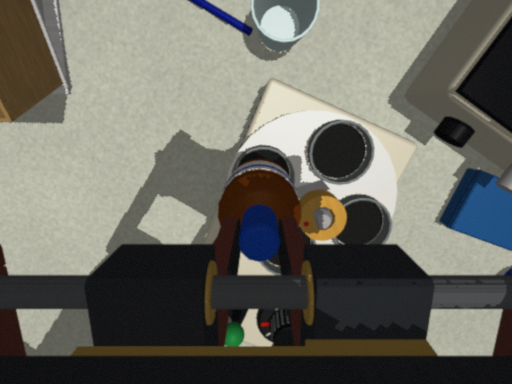

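```bash
python3 -m inch '[[-0.009,0.015,0.1,0,0,0,1],[-0.009,0.015,0.3,0,0,0,1],[-0.009,0.015,0.45,0,0,0,1],[-0.009,0.015,0.49,0,0,0,1],[-0.009,0.015,0.49,0,0,0,1]]' && python3 -m inch '[[0,0,0.02,0,0,0,1],[0,0,0.03,0,0,0,1],[0,0,0.03,0,0,0,1]]' && python3 -m inch '[[0,0,0.01,0,0,0,1],[0,0,0.02,0,0,0,1],[0,0,0.02,0,0,0,1]]'
```

```text
t: 30.65
ee_pos: [632.7, 3.4, 192.6]
orientation: [-3.016, -0.878, -0.003]
ft_force: [-0.9, -0.1, -2.2]
width: 21.1
grasp_force: 30.0
t: 31.02
ee_pos: [633.1, 3.2, 188.8]
orientation: [-3.016, -0.877, -0.005]
ft_force: [0.1, 0.4, -1.5]
width: 21.3
grasp_force: 30.0
t: 31.4
ee_pos: [632.9, 3.2, 185.3]
orientation: [-3.016, -0.877, -0.003]
ft_force: [-0.5, -0.2, -2.4]
width: 21.5
grasp_force: 30.0
```

```bash
python3 -m inch '[[0,0,0.01,0,0,0,1],[0,0,0.015,0,0,0,1],[0,0,0.015,0,0,0,1]]'; python3 -m inch '[[0,0,0,0,0,0,0.1],[0,0,0,0,0,0,0.1],[0,0,0,0,0,0,0.1],[0,0,-0.15,0,0,0,0.1],[0,0,-0.4,0,0,0,0.1],[0,0,-0.6,0,0,0,0.1],[0,0,-0.6,0,0,0,0.1],[0,0,-0.6,0,0,0,0.1]]'
python3 - <<'E'
from cart import *
st(); im,c=shot("wrist","w15.png")
for b in blobs(mask(im,(108,110,40),(130,255,255)),20): print("blue",b, onz(c,b[1],b[2],200))
print("exp cap top",proj(c,[632.9,3.2,200]),proj(c,[632.9,3.2,182]))
go(*cell("B",190)[0],None); print(cell("B",190)[0])
E
```

```text
t: 31.78
ee_pos: [633.8, 3.6, 184.7]
orientation: [-3.016, -0.877, -0.007]
ft_force: [-1.4, 2.3, 7.0]
width: 21.0
grasp_force: 30.0
t: 32.78
ee_pos: [632.1, 3.1, 272.1]
orientation: [-3.015, -0.877, -0.002]
ft_force: [0.1, 0.4, 0.4]
width: 39.5
grasp_force: 0.0
t 32.77 tcp [632.1   3.1 272.1] yaw 32.4 tool z [ 0.001  0.001 -1.   ] F [0.1 0.4 0.4] w 39.5 g 0.0
blue (743, 259.5, 191.9, 246, 175, 28, 34) [636.83825172   6.88160897 200.        ]
blue (453, 220.7, 15.2, 188, 0, 61, 34) [727.85673002  96.03723857 200.        ]
blue (116, 505.5, 269.7, 497, 263, 15, 13) [ 690.17088565 -202.265788    200.        ]
exp cap top (np.float64(260.76850095395395), np.float64(198.42221197981928)) (np.float64(260.675948197386), np.float64(192.54534721053625))
move [ 0.765 -1.968  0.296] [0. 0. 0.]
[570.37833938 313.84168421 227.66571826]
```

```bash
python3 -m inch '[[0.1,-0.25,0,0,0,0,0.14],[0.2,-0.5,0,0,0,0,0.14],[0.255,-0.656,0,0,0,0,0.14]]' >/dev/null&& python3 -m inch '[[0.13,-0.33,0,0,0,0,0.14],[0.255,-0.656,0,0,0,0,0.14],[0.255,-0.656,0,0,0,0,0.14]]' >/dev/null&& python3 -m inch '[[0.13,-0.33,0,0,0.15,0,0.14],[0.255,-0.656,0,0,0.36,0,0.14],[0.255,-0.656,0.1,0,0.556,0,0.14],[0.255,-0.656,0.25,0,0.556,0,0.14],[0.255,-0.656,0.25,0,0.556,0,0.14],[0.255,-0.656,0.25,0,0.556,0,0.14]]'
python3 - <<'E'
from cart import *
st(); gop(*cell("B",100))
im,c=shot("wrist","w16.png")
for b in blobs(mask(im,(108,110,40),(130,255,255)),20): print(b)
print(proj(c,cell("B",98)[0]),proj(c,cell("B",116)[0]))
E
```

```text
t: 34.33
ee_pos: [572.3, 313.4, 236.4]
orientation: [-2.836, -0.824, -0.633]
ft_force: [1.0, 0.2, 0.5]
width: 38.3
grasp_force: 0.0
t 34.33 tcp [572.3 313.4 236.4] yaw 32.4 tool z [ 0.359  0.228 -0.905] F [1.  0.2 0.5] w 38.3 g 0.0
move [-0.035 -0.01   0.649] [ 0.002 -0.004 -0.004]
(709, 259.4, 199.9, 246, 183, 27, 34)
(674, 424.6, 182.4, 377, 157, 96, 52)
(np.float64(258.3165672603348), np.float64(196.74808289969567)) (np.float64(258.3101082644704), np.float64(202.6346440036703))
```

```bash
python3 -m inch '[[-0.02,-0.004,0.2,0,0,0,0.14],[-0.045,-0.004,0.4,0,0,0,0.14],[-0.045,-0.004,0.6,0,0,0,0.14],[-0.045,-0.004,0.64,0,0,0,0.14],[-0.045,-0.004,0.64,0,0,0,0.14],[-0.045,-0.004,0.64,0,0,0,1],[-0.045,-0.004,0.64,0,0,0,1],[-0.045,-0.004,0.64,0,0,0,1],[-0.045,-0.004,0.64,0,0,0,1]]' && python3 -m inch '[[0,0,-0.1,0,0,0,1],[0,0,-0.3,0,0,0,1],[0,0,-0.6,0,0,0,1],[0,0,-0.9,0,0,0,1],[0,0,-0.9,0,0,0,1],[0,0,-0.9,0,0,0,1]]' && python3 -m inch '[[0,0,-0.1,0,-0.2,0,1],[0,0,-0.1,0,-0.4,0,1],[0,0,-0.1,0,-0.553,0,1],[0,0,-0.1,0,-0.553,0,1],[0,0,-0.1,0,-0.553,0,1]]'
python3 - <<'E'
from cart import *
st(); im,c=shot("wrist","w17.png")
for b in blobs(mask(im,(108,110,40),(130,255,255)),20): print(b)
go(576.1,-60.8,285,None)
E
```

```text
t: 35.5
ee_pos: [600.9, 332.9, 147.6]
orientation: [-2.835, -0.824, -0.636]
ft_force: [-1.9, -4.2, 6.7]
width: 20.8
grasp_force: 30.0
t: 36.25
ee_pos: [551.1, 301.9, 267.6]
orientation: [-2.836, -0.825, -0.631]
ft_force: [0.2, 0.3, -3.0]
width: 20.8
grasp_force: 30.0
t: 36.88
ee_pos: [545.7, 298.4, 280.0]
orientation: [-3.015, -0.877, -0.005]
ft_force: [0.0, 0.6, -2.4]
width: 20.9
grasp_force: 30.0
t 36.88 tcp [545.7 298.4 280. ] yaw 32.4 tool z [ 0.003  0.002 -1.   ] F [ 0.   0.6 -2.4] w 20.9 g 30.0
(1882, 259.1, 236.1, 238, 207, 43, 57)
(718, 425.4, 76.5, 383, 49, 87, 56)
(120, 504.3, 249.9, 500, 235, 12, 34)
(21, 261.4, 168.0, 252, 167, 20, 3)
move [-1.112  2.129 -0.034] [0. 0. 0.]
```

```bash
python3 -m inch '[[-0.12,0.24,0,0,0,0,1],[-0.24,0.48,0,0,0,0,1],[-0.371,0.71,0,0,0,0,1],[-0.371,0.71,0,0,0,0,1]]' >/dev/null&& python3 -m inch '[[-0.18,0.36,0,0,0,0,1],[-0.371,0.71,0,0,0,0,1],[-0.371,0.71,0,0,0,0,1]]' >/dev/null&& python3 -m inch '[[-0.18,0.36,0,0,0,0,1],[-0.371,0.71,0,0,0,0,1],[-0.371,0.71,0,0,0,0,1],[-0.371,0.71,0,0,0,0,1],[-0.371,0.71,0,0,0,0,1]]'
python3 - <<'E'
from cart import *
st(); go(576.1,-60.8,192,None)
im,c=shot("wrist","w18.png")
for b in blobs(mask(im,(0,150,50),(6,255,255)),3)[:5]: print("red",b)
for b in blobs(mask(im,(108,110,40),(130,255,255)),20): print("blue",b)
u=np.radians(139.5);print("collar dot exp",proj(c,np.array([636.9,-56,156])+14.6*np.array([np.cos(u),np.sin(u),0])))
E
```

```text
t: 38.42
ee_pos: [576.9, -58.7, 281.2]
orientation: [-3.014, -0.88, -0.008]
ft_force: [-0.1, 0.6, -2.0]
width: 21.2
grasp_force: 30.0
t 38.42 tcp [576.9 -58.7 281.2] yaw 32.5 tool z [ 0.004  0.003 -1.   ] F [-0.1  0.6 -2. ] w 21.2 g 30.0
move [-0.015  0.009  0.595] [0. 0. 0.]
red (29, 243.2, 262.6, 240, 261, 8, 4)
red (15, 277.9, 133.5, 276, 132, 5, 4)
red (3, 294.7, 220.0, 294, 219, 2, 3)
blue (1908, 259.1, 236.8, 238, 208, 42, 58)
blue (998, 500.2, 233.7, 485, 210, 27, 51)
blue (694, 230.6, 91.7, 216, 77, 30, 30)
collar dot exp (np.float64(277.7125050401456), np.float64(133.45739698528456))
```

```bash
python3 -m inch '[[-0.015,0.006,0.15,0,0,0,1],[-0.015,0.006,0.35,0,0,0,1],[-0.015,0.006,0.53,0,0,0,1],[-0.015,0.006,0.59,0,0,0,1],[-0.015,0.006,0.59,0,0,0,1]]' && python3 -m inch '[[0,0,0.02,0,0,0,1],[0,0,0.04,0,0,0,1],[0,0,0.04,0,0,0,1]]' && python3 -m inch '[[0,0,0.008,0,0,0,1],[0,0,0.015,0,0,0,1],[0,0,0.015,0,0,0,1]]'
```

```text
t: 39.1
ee_pos: [575.9, -61.5, 192.6]
orientation: [-3.014, -0.878, -0.006]
ft_force: [-0.6, 0.7, -2.6]
width: 21.0
grasp_force: 30.0
t: 39.48
ee_pos: [576.0, -62.2, 186.9]
orientation: [-3.015, -0.877, -0.008]
ft_force: [0.2, -0.4, -2.6]
width: 21.1
grasp_force: 30.0
t: 39.85
ee_pos: [576.3, -62.4, 185.1]
orientation: [-3.016, -0.877, -0.009]
ft_force: [-1.1, -0.4, 3.3]
width: 21.1
grasp_force: 30.0
```

```bash
python3 -m inch '[[0,0,0,0,0,0,0.1],[0,0,0,0,0,0,0.1],[0,0,0,0,0,0,0.1],[0,0,-0.15,0,0,0,0.1],[0,0,-0.4,0,0,0,0.1],[0,0,-0.6,0,0,0,0.1],[0,0,-0.6,0,0,0,0.1]]' >/dev/null && python3 -m inch '[[-0.3,0,0,0,0,0,0.1],[-0.6,0.02,0,0,0,0,-0.5],[-0.95,0.05,0,0,0,0,-1],[-0.95,0.05,0.2,0,0,0,-1],[-0.95,0.05,0.2,0,0,0,-1],[-0.95,0.05,0.2,0,0,0,-1]]'
python3 - <<'E'
from cart import *
st(); im,c=shot("wrist","w19.png")
for b in blobs(mask(im,(0,150,50),(6,255,255)),3)[:5]: print("red",b,onz(c,b[1],b[2],70),onz(c,b[1],b[2],82))
for b in blobs(mask(im,(108,110,40),(130,255,255)),20): print("blue",b)
for b in blobs(mask(im,(50,100,40),(85,255,255)),20): print("green",b,onz(c,b[1],b[2],135))
for b in [q for q in blobs(mask(im,(0,0,0),(180,255,60)),600)]: print("dark",b)
print("dial top exp",proj(c,[481.8,-130,114]),proj(c,[481.8,-130,80]))
s=np.hstack([cv2.resize(im,(400,300)),cv2.resize(im[0:215,100:420],(400,300))])
a=shot("scene")[0][110:300,90:345];b=shot("side")[0][110:300,145:400]
cv2.imwrite("pics/c19.png",np.vstack([s,np.hstack([cv2.resize(a,(400,298)),cv2.resize(b,(400,298))])])[:,:,::-1])
E
```

```text
t: 41.48
ee_pos: [459.8, -144.9, 243.7]
orientation: [-3.015, -0.878, -0.007]
ft_force: [-0.2, -0.2, 0.1]
width: 85.8
grasp_force: 0.0
t 41.48 tcp [ 459.8 -144.9  243.7] yaw 32.5 tool z [ 0.003  0.003 -1.   ] F [-0.2 -0.2  0.1] w 85.8 g 0.0
red (60, 232.2, 153.8, 226, 151, 13, 6) [ 462.6232613  -107.25920489   70.        ] [ 464.53071484 -107.28864436   82.        ]
red (41, 242.0, 192.2, 238, 187, 7, 10) [ 431.66230088 -138.8411954    70.        ] [ 434.67267323 -137.74559317   82.        ]
blue (432, 249.9, 7.1, 235, 0, 31, 18)
green (746, 182.0, 125.3, 167, 110, 31, 31) [470.82262364 -58.42539412 135.        ]
dark (53736, 251.3, 315.4, 0, 217, 512, 167)
dark (4063, 259.7, 149.7, 223, 112, 75, 75)
dark (3197, 172.5, 113.5, 133, 78, 84, 74)
dark (1341, 240.7, 36.8, 215, 0, 69, 66)
dark (1339, 346.2, 10.9, 314, 0, 68, 28)
dark (1225, 473.0, 41.7, 446, 0, 66, 77)
dark (613, 245.6, 9.2, 227, 0, 40, 23)
dial top exp (np.float64(259.36865296393415), np.float64(155.75643625294626)) (np.float64(259.36192368285293), np.float64(151.2699139406256))
```

View pics/c19.png

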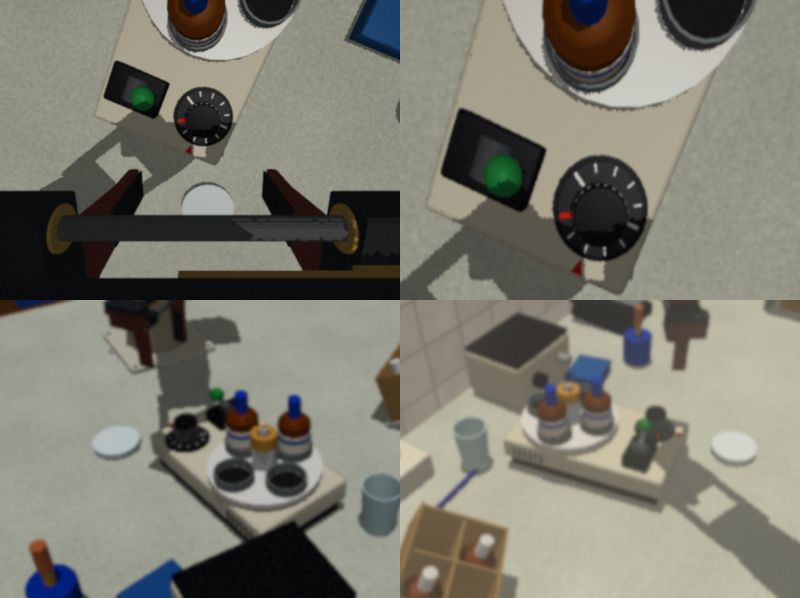

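Run:
```python
from cart import *
st(); c=cam("wrist"); P=onz(c,260.5,149.5,78); print(P); P=(P[:2]+[481.8,-130])/2; print(P)
go(*P,150,77.5)
```

```text
t 41.62 tcp [ 460.3 -144.9  244.3] yaw 32.5 tool z [ 0.005  0.002 -1.   ] F [-0.2  0.5 -0.8] w 87.5 g 0.0
[ 484.48424818 -130.31848746   78.        ]
[ 483.14212409 -130.15924373]
move [ 0.178 -0.002  0.63 ] [ 0.004 -0.006 -1.   ]
```

```bash
python3 -m inch '[[0.178,0,0.1,0,0,-0.2,-1],[0.178,0,0.2,0,0,-0.43,-0.36],[0.178,0,0.35,0,0,-0.66,-0.36],[0.178,0,0.5,0,-0.006,-0.88,-0.36],[0.178,0,0.6,0,-0.006,-1,-0.36],[0.178,0,0.6,0,-0.006,-1,-0.36],[0.178,0,0.6,0,-0.006,-1,-0.36]]'
python3 - <<'E'
from cart import *
st(); go(483,-130,89,77.5)
E
```

```text
t: 42.5
ee_pos: [483.1, -130.6, 154.6]
orientation: [2.45, 1.961, 0.002]
ft_force: [-0.6, -0.2, 0.2]
width: 59.5
grasp_force: 0.0
t 42.5 tcp [ 483.1 -130.6  154.6] yaw 77.4 tool z [ 0.003 -0.001 -1.   ] F [-0.6 -0.2  0.2] w 59.5 g 0.0
move [ 0.004 -0.003  0.438] [ 0.004  0.001 -0.003]
```

```bash
python3 -m inch '[[0.004,-0.003,0.15,0,0,0,-0.36],[0.004,-0.003,0.35,0,0,0,-0.36],[0.004,-0.003,0.43,0,0,0,-0.36],[0.004,-0.003,0.43,0,0,0,-0.36],[0.004,-0.003,0.43,0,0,0,1],[0.004,-0.003,0.43,0,0,0,1],[0.004,-0.003,0.43,0,0,0,1],[0.004,-0.003,0.43,0,0,0,1]]' && python3 -m inch '[[0,0,0,0,0,0.15,1],[0,0,0,0,0,0.3,1],[0,0,0,0,0,0.45,1],[0,0,0,0,0,0.6,1],[0,0,0,0,0,0.75,1],[0,0,0,0,0,0.9,1],[0,0,0,0,0,1,1]]' && python3 -m inch '[[0,0,0,0,0,0.15,1],[0,0,0,0,0,0.3,1],[0,0,0,0,0,0.45,1],[0,0,0,0,0,0.6,1],[0,0,0,0,0,0.75,1],[0,0,0,0,0,0.9,1],[0,0,0,0,0,1,1],[0,0,0,0,0,1,1]]'; python3 -c "
from h import *
st(); print(ctrl.get_obs()['moment'])"
```

```text
t: 43.5
ee_pos: [483.1, -130.2, 90.3]
orientation: [2.448, 1.963, 0.003]
ft_force: [0.6, 0.7, 5.7]
width: 41.4
grasp_force: 30.0
t: 44.38
ee_pos: [483.8, -130.6, 90.3]
orientation: [3.014, 0.872, 0.006]
ft_force: [2.5, -2.5, 4.0]
width: 41.6
grasp_force: 30.0
t: 45.38
ee_pos: [483.9, -131.4, 90.3]
orientation: [3.12, -0.344, 0.009]
ft_force: [1.8, -6.5, 3.4]
width: 41.7
grasp_force: 30.0
t 45.38 tcp [ 483.9 -131.4   90.3] yaw -12.6 tool z [ 0.005 -0.004 -1.   ] F [ 1.8 -6.5  3.4] w 41.7 g 30.0
[-1.27026119 -0.16047575  0.01552372]
```

```bash
python3 -m inch '[[0,0,0,0,0,0,-0.36],[0,0,0,0,0,0,-0.36],[0,0,0,0,0,0,-0.36],[0,0,-0.3,0,0,0,-0.36],[0,0,-0.6,0,0,0,-0.36],[-0.1,0,-0.9,0,0,0,-0.36],[-0.2,0,-1,0,0,0,-0.36],[-0.2,0,-1,0,0,0,-0.36],[-0.2,0,-1,0,0,0,-0.36]]'
python3 - <<'E'
from cart import *
st(); im,c=shot("wrist","w20.png")
for b in blobs(mask(im,(0,150,50),(6,255,255)),3)[:5]: 
    P=onz(c,b[1],b[2],80); d=P[:2]-[483,-130]; print("red",b,P,np.hypot(*d),np.degrees(np.arctan2(d[1],d[0]))%360)
for b in blobs(mask(im,(50,100,40),(85,255,255)),20): print("green",b,onz(c,b[1],b[2],135))
for b in [q for q in blobs(mask(im,(0,0,0),(180,255,60)),600)]: print("dark",b)
E
```

```text
t: 46.5
ee_pos: [452.6, -123.2, 238.6]
orientation: [3.122, -0.344, 0.001]
ft_force: [0.4, 0.6, 0.1]
width: 59.8
grasp_force: 0.0
t 46.5 tcp [ 452.6 -123.2  238.6] yaw -12.6 tool z [ 0.001 -0.001 -1.   ] F [0.4 0.6 0.1] w 59.8 g 0.0
red (66, 237.7, 128.6, 232, 124, 12, 11) [ 505.12190569 -111.88071316   80.        ] 28.59523154158213 39.31971784818565
red (47, 277.2, 188.9, 275, 184, 7, 10) [ 434.48421678 -138.14780995   80.        ] 49.195203304378865 189.53337195925562
green (695, 183.6, 184.4, 169, 170, 30, 29) [470.83665778 -58.32203555 135.        ]
dark (53423, 247.4, 315.2, 0, 216, 512, 168)
dark (4081, 260.1, 145.2, 222, 107, 77, 77)
dark (3001, 176.9, 181.0, 136, 147, 82, 68)
dark (1518, 48.4, 20.0, 0, 0, 79, 38)
dark (1038, 163.8, 81.4, 113, 31, 90, 71)
dark (603, 138.7, 61.4, 110, 44, 44, 33)
```

```bash
python3 - <<'E'
from cart import *
go(477.1,-101,170,9.5)
E
python3 -m inch '[[0.1,-0.12,0.1,0,0,-0.2,1],[0.13,-0.18,0.3,0,0,-0.4,1],[0.13,-0.18,0.4,0,0,-0.49,1],[0.13,-0.18,0.4,0,0,-0.49,1],[0.13,-0.18,0.4,0,0,-0.49,1],[0.13,-0.18,0.4,0,0,-0.49,1],[0.13,-0.18,0.4,0,0,-0.49,1]]'
python3 - <<'E'
from cart import *
st();go(477.1,-101,120,9.5)
E
```

```text
move [ 0.127 -0.18   0.456] [ 0.001 -0.    -0.49 ]
t: 47.42
ee_pos: [478.0, -101.4, 179.9]
orientation: [3.129, 0.259, 0.004]
ft_force: [-0.3, -0.1, 0.6]
width: 0.3
grasp_force: 0.0
t 47.42 tcp [ 478.  -101.4  179.9] yaw 9.5 tool z [ 0.003 -0.001 -1.   ] F [-0.3 -0.1  0.6] w 0.3 g 0.0
move [-0.006 -0.004  0.4  ] [ 0.002 -0.003 -0.001]
```

```bash
python3 -m inch '[[-0.006,0,0.2,0,0,0,1],[-0.006,0,0.35,0,0,0,1],[-0.006,0,0.4,0,0,0,1],[-0.006,0,0.4,0,0,0,1]]' && python3 -m inch '[[0,-0.05,0,0,0,0,1],[0,-0.1,0,0,0,0,1],[0,-0.15,0,0,0,0,1],[0,-0.2,0,0,0,0,1],[0,-0.25,0,0,0,0,1],[0,-0.3,0,0,0,0,1],[0,-0.34,0,0,0,0,1],[0,-0.37,0,0,0,0,1],[0,-0.385,0,0,0,0,1],[0,-0.385,0,0,0,0,1]]'
```

```text
t: 47.92
ee_pos: [476.9, -101.5, 119.4]
orientation: [3.13, 0.259, 0.002]
ft_force: [0.4, -0.5, 0.7]
width: -0.2
grasp_force: 0.0
t: 49.18
ee_pos: [467.1, -44.2, 119.1]
orientation: [3.13, 0.26, 0.001]
ft_force: [0.5, -0.4, 0.1]
width: 0.7
grasp_force: 0.0
```

```bash
python3 -m inch '[[0,-0.015,0,0,0,0,1],[0,-0.025,0,0,0,0,1],[0,-0.025,0,0,0,0,1]]' && python3 -c "
from h import *
im,c=shot('wrist','w21.png'); print(blobs(mask(im,(50,100,40),(85,255,255)),20)[:3],proj(c,[463.4,-18.3,135]))"
```

```text
t: 49.55
ee_pos: [466.6, -40.9, 119.2]
orientation: [3.129, 0.26, 0.002]
ft_force: [-0.6, -2.8, -1.0]
width: 0.3
grasp_force: 1.2
[(946, 215.0, 233.7, 190, 220, 49, 25)] (np.float64(216.4724345886442), np.float64(245.26163896282668))
```

```bash
python3 -m inch '[[0,-0.008,0,0,0,0,1],[0,-0.014,0,0,0,0,1],[0,-0.014,0,0,0,0,1]]' && python3 -m inch '[[0,0.1,0,0,0,0,1],[0,0.25,-0.1,0,0,0,1],[0,0.3,-0.5,0,0,0,1],[-0.1,0.3,-0.8,0,0,0,1],[-0.25,0.3,-1,0,0,0,1],[-0.25,0.3,-1,0,0,0,1],[-0.25,0.3,-1,0,0,0,1]]'
python3 - <<'E'
from cart import *
st(); im,c=shot("wrist","w22.png"); S=[shot(n) for n in("scene","side")]
g=[blobs(mask(i,(50,100,40),(85,255,255)),10)[0][1:3] for i in (im,S[0][0],S[1][0])]; print(g)
print("exp run",proj(c,[463.4,-18.3,135]), tri(c,g[0],S[0][1],g[1]),tri(c,g[0],S[1][1],g[2]))
for n,(i,k) in zip(("scene","side"),S): print(n,[b[:3] for b in blobs(mask(i,(108,110,40),(130,255,255)),20)],[np.round(proj(k,P)) for P in ([633,3,185],[576,-62,185])])
for b in blobs(mask(im,(0,150,50),(6,255,255)),3)[:5]:
    P=onz(c,b[1],b[2],80); d=P[:2]-[483,-130]; print("red",b,np.hypot(*d),np.degrees(np.arctan2(d[1],d[0]))%360)
u=np.radians(139.5);print("collar dot exp",proj(c,np.array([636.9,-56,156])+14.6*np.array([np.cos(u),np.sin(u),0])))
E
```

```text
t: 49.98
ee_pos: [466.7, -40.4, 119.2]
orientation: [3.127, 0.261, 0.003]
ft_force: [0.6, -14.3, -3.8]
width: 0.5
grasp_force: 7.3
t: 50.85
ee_pos: [436.6, -89.0, 268.8]
orientation: [3.13, 0.259, 0.002]
ft_force: [-0.2, -0.8, -0.0]
width: 0.4
grasp_force: 0.0
t 50.85 tcp [436.6 -89.  268.8] yaw 9.5 tool z [ 0.001 -0.001 -1.   ] F [-0.2 -0.8 -0. ] w 0.4 g 0.0
[(190.6, 141.5), (239.3, 164.3), (296.1, 196.9)]
exp run (np.float64(190.98480756167572), np.float64(142.27525904591937)) (array([464.01572843, -18.62334096, 136.07938506]), np.float64(1.1509482580138723)) (array([463.99430625, -18.79638066, 138.35814755]), np.float64(1.157557740344659))
scene [(1671, 112.5, 91.7), (1146, 125.5, 301.4), (518, 187.4, 300.6), (139, 3.6, 130.0), (103, 242.8, 174.3), (94, 277.0, 177.5), (57, 356.6, 229.6)] [array([277., 176.]), array([244., 173.])]
side [(76, 292.9, 133.2), (50, 269.8, 159.9), (45, 240.3, 167.9)] [array([241., 169.]), array([270., 163.])]
red (57, 290.0, 113.5, 286, 108, 9, 12) 28.983295958215923 40.302290269965084
red (35, 299.9, 180.1, 297, 175, 7, 9) 50.060133376207936 187.64762872605527
collar dot exp (np.float64(245.80009635338806), np.float64(-61.553435858452474))
```

```bash
python3 -c "
from workcell import ctrl
print(ctrl.close_job())"
```

```text
the job is handed in; nothing more can be done
None
```

The job is handed in. The carousel and collar are home on the D shaft, both blue-capped bottles stand upright in their own pockets, the dial reads 5, and the run lever was thrown last, to its stop. The carousel slipped from the grip just above the shaft but dropped onto it. The collar then came to rest at the expected home height and took 15 N of downward push.

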